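# Dry-fit the deck parts of two model boats

## Robot

A 6-joint arm with a two-finger parallel gripper is mounted at the origin on the work surface. World frame = base frame: x ahead of the robot, y to its left, z up, the work surface at z = 0. Lengths are in m, angles in degrees, forces in N, time in s.
With the tool pointing down it reaches from about 0.3 to 0.85 m from the base axis. Payload 5.4 kg.
Tool frame: the origin (TCP) lies on the centre line of the jaws, within the pads' length; the fingertips stand arm.tcp_to_tips ahead of it and the grasp point (between the pads) is the TCP (arm.tcp_to_tips is the distance from the TCP to the fingertips, in m); z points along the fingers, y is the direction in which the jaws open and shut (so a half turn about z gives the same grasp; the last joint's range is limited). The gripper opens to 85 mm and grips with 20 to 120 N. Pads are 22 mm wide; open, the fingers measure 114 mm over their backs; the gripper's body (76 mm by 85 mm) begins 54 mm behind the grasp point. The pads swing forward as they close: fully open they stand 13 mm farther back than shut.
Start: joints at [52.821, 9.076, 91.501, -0, 79.423, -12.038], TCP at [0.244, 0.521, 0.25] pointing down, gripper open.
Joint ranges: [-166.64, 166.64], [-54.1, 131.32], [10.49, 154.53], [-73.88, 253.88], [9.74, 151.15], [-171.62, 171.62]. Speed limits (degrees/s): [147.25, 147.25, 180, 180, 180, 180].

## Interface

Orientations are given as a 3x3 rotation matrix whose columns are the frame's x, y, z axes.
In Python, from plant import arm gives the robot as it stands. The module is installed in compiled form; this text tells all that it offers.
- The arm moves only by the tool move_arm, never from a script. Its arguments are lists of equal length, an entry for each row: "xyz": the shift along the tool's x, y, z each as a share of 800 mm, from -1 to 1, a list of three; "twist": the turn, a rotation vector about the tool's x, y, z each as a share of pi rad, from -1 to 1, a list of three; "hand": the opening, from -1 (shut) to 1 (fully open). In form: {"xyz": [[tx, ty, tz], ...], "twist": [[ax, ay, az], ...], "hand": [hand, ...]}. A call has 1 to 5 rows; each row is the pose to reach, as a shift and turn from the pose measured when the call began, along the tool's axes at that moment, turning the shorter way round; what a row does not reach only later rows make up. A row lasts 1/12 s, in which the tool goes at most 41.7 mm and 7.16 degrees, less where a joint would pass 70% of its speed; a pose out of reach is approached as far as the arm can. A call with a number of a shift or a turn outside -1 to 1 is refused whole. A call with a gripper value outside its range is refused whole. The fingers move at their own pace and stop on an object; the grip force is fixed at half the most. Time passes only in rows, so rows that repeat a pose let the fingers close. It gives the time, the measured TCP pose, the force and the opening at its end, in the units of the state.
- arm.state(): the state, without advancing time (a new reading comes with each control period).
- arm.capture(name): name is "side" or "top"; returns the picture (480x640x3 uint8, red, green, blue); there is no depth.
- arm.camera_params(name): a dict with "K" (3x3 intrinsics, pixels), "world_to_cam" (4x4, takes a point from world to camera coordinates). Camera axes: x right, y down, z forward; pixel columns grow to the right and rows downward; lengths in m; the calibration is good to about 2 mm. A picture is of the moment at which its call begins. camera_params takes no time and is no camera call.
- arm.job_done(): hands the job in, once; it reports no verdict.
Trained networks look in the newest picture that a camera, given by its name, has taken for a name from the list of things; names that differ only in an ending like _2 or _b are one class to them, and where a whole thing is asked for, a point or a joint stands for the part that bears it (a point fixed in the world has none). Each returns a list of dicts, best first, with "conf" (0 to 1); they miss things now and then, are a little off and sometimes report something else, mostly with a low value. They report only what shows in the picture. A call takes as long as a camera call.
- arm.silhouettes(camera, query): "pixels" (480x640 bool, what is visible of it).
- arm.mark_of(camera, query): "point" ([x, y, z] in m, in the coordinates of the camera as it stood for that picture, good to about 4 mm: a listed point, or the origin of a listed thing).
The state is a dict: "time": time; "joints": joint angles; "qd": joint speeds; "tau": joint torques, N m; "ee_pos": TCP position; "eef_rot": TCP orientation; "contact_force": force on the tool from outside, world axes, zero at the start; "ft_torque": the same for the moment, N m; "width": finger opening in m.
Only numpy, scipy, OpenCV 4.12 (cv2) and the standard library are available. Lean on these libraries where they do the work, as an engineer would, in place of code of your own. Each camera call takes 0.05 s, during which the arm holds its last target. There are 200 camera calls.

## Task

Dry-fit the deck parts before gluing: set the white cabin on the pencilled rectangle of the blue boat, with the orange wheelhouse centred on top of the cabin, and set the dark wooden hatch on the pencilled rectangle of the red boat, with the green winch on that deck midway between the hatch and the brass bow post, with equal gaps. Each part stands upright on the boat's centreline, its long side running along the boat (the winch's brass drum lies across the boat). Do not knock over the white glue bottle between the boats, and leave everything standing free and still.

Things in the scene. Friction and masses are not known exactly. Their poses are not given: they have to be found in the camera images.
- cabin: White painted cabin block, 70 x 42 x 30 high, flat top, round black portholes on its long sides. Origin at the centre of the underside, x along its 70 side, y across, z up. Loose, about 70 g.
- wheelhouse: Orange wheelhouse block, 46 x 30 x 32 high, flat top, black window bands on its four sides; the same either way round. Origin at the centre of the underside, x along its 46 side, y across, z up. Loose, about 35 g.
- hatch: Dark wooden cargo hatch block, 70 x 42 x 24 high, slatted top. Origin at the centre of the underside, x along its 70 side, y across, z up. Loose, about 55 g.
- winch: Green winch, base 40 x 40, 32 high: two upright cheeks, 34 long (x), 6 thick, flat outer faces 40 apart in y (good to pinch), a brass drum of 18 diameter between them along y; the same either way round. Origin at the centre of the underside, x square to the drum, y along it, z up. Loose, about 60 g.
- hull_blue: Model boat hull with blue sides and deck border, 280 x 92, fixed in a cradle. Origin on the bench under amidships; +x to the pointed bow (150 ahead; points to the left, +y), square stern 130 behind. Flat wood deck 56 above the bench; thin dark pencilled rectangle 80 x 50 centred at x=0, y=0. Brass bow post, 13 wide, 23 high, on the deck at x=115, y=0. May be at left or right of the bench.
- hull_red: Model boat hull with red sides and deck border, 280 x 92, fixed in a cradle. Origin on the bench under amidships; +x to the pointed bow (150 ahead; points to the right, -y), square stern 130 behind. Flat wood deck 56 above the bench; thin dark pencilled rectangle 80 x 50 centred at x=0, y=0. Brass bow post, 13 wide, 23 high, on the deck at x=115, y=0. May be at left or right of the bench.
- glue_bottle: Loose white round glue bottle with an orange cap, 40 in diameter, 105 high, standing on the bench between the two boats; to be left standing. Origin at the centre of its underside, z up.

How it is judged:
By the outcome, as a careful person would: the job done as asked, in the order asked, and still so for the second after the job is handed in, with the robot touching nothing.
It also fails if it takes over 104 s, if anything falls off the work surface, if the arm or the gripper's body presses on something with over 40 N, if the wrist force passes 120 N, or if a joint passes its speed limit or range.

## Working session

There is one attempt and no reset: what is moved stays moved. The work goes in short steps, Python scripts to look and compute and a tool call to move; the robot and the scene stay as the last step left them, time stands still between calls to the robot, and variables do not carry over. Pictures are saved under pics/ and viewed, about 12 in all and at most 16, crops included, and the job is handed in when it is done.

Besides the shell and the picture viewer there is one more tool, called after "Request:" by a JSON object that holds its "method" and its "body", one argument or row to a line. move_arm: Moves the arm, as the interface text tells. Shift numbers are shares of 800 mm and turn numbers shares of pi rad, none past 1 either way. Its arguments: {"type":"object","properties":{"xyz":{"type":"array","items":{"type":"array","items":{"type":"number"}}},"twist":{"type":"array","items":{"type":"array","items":{"type":"number"}}},"hand":{"type":"array","items":{"type":"number"}}},"required":["xyz","twist","hand"]}

```bash
mkdir -p pics
python3 - <<'E'
from plant import arm
import numpy as np, cv2
s=arm.state(); print(s['time'],s['ee_pos'],s['eef_rot'],s['width'],arm.tcp_to_tips)
for c in ['top','side']:
    im=arm.capture(c); cv2.imwrite(f'pics/{c}0.png',im[:,:,::-1])
    p=arm.camera_params(c); W=np.array(p['world_to_cam']); print(c,np.array(p['K']).tolist()); print(W.round(3).tolist(), np.linalg.inv(W)[:3,3])
    for q in ['cabin','wheelhouse','hatch','winch','hull_blue','hull_red','glue_bottle']:
        r=arm.mark_of(c,q)
        for d in r[:2]:
            print(q,round(d['conf'],2),(np.linalg.inv(W)@np.r_[d['point'],1])[:3].round(4))
print(arm.state()['time'])
E
```

```text
0.0 [0.24395045 0.52005745 0.24932142] [[-9.05277502e-01  4.24819109e-01 -1.16999538e-03]
 [ 4.24820507e-01  9.05276374e-01 -1.49135970e-03]
 [ 4.25611075e-04 -1.84713242e-03 -9.99998203e-01]] 0.08522076991357849 0.019
top [[479.4356928428288, 0.0, 325.2672428500036], [0.0, 479.4356928428288, 243.61849242466286], [0.0, 0.0, 1.0]]
[[-0.012, -0.999, -0.038, 0.029], [-0.991, 0.017, -0.132, 0.535], [0.133, 0.036, -0.991, 0.889], [0.0, 0.0, 0.0, 1.0]] [ 0.41234803 -0.01275113  0.95181476]
cabin 0.55 [0.4423 0.0979 0.0016]
cabin 0.42 [ 0.4307 -0.0875 -0.003 ]
wheelhouse 0.7 [ 0.438  -0.3264 -0.004 ]
hatch 0.58 [ 0.4297 -0.0872 -0.003 ]
winch 0.68 [ 0.4227  0.3398 -0.0005]
hull_blue 0.6 [ 0.6255  0.2133 -0.0031]
hull_blue 0.48 [ 0.6048 -0.2124  0.0013]
side [[492.5091171951597, 0.0, 318.1611715025942], [0.0, 492.5091171951597, 236.31938992445492], [0.0, 0.0, 1.0]]
[[-0.878, -0.478, 0.014, 0.476], [-0.379, 0.678, -0.63, 0.228], [0.292, -0.559, -0.776, 0.764], [0.0, 0.0, 0.0, 1.0]] [0.2814885  0.49946182 0.730234  ]
cabin 0.87 [0.4369 0.1    0.0023]
wheelhouse 0.72 [ 0.4352 -0.3268 -0.0025]
wheelhouse 0.28 [ 0.638  -0.0081 -0.003 ]
hatch 0.93 [ 4.252e-01 -9.080e-02 -4.000e-04]
winch 0.96 [ 0.4231  0.3371 -0.0066]
hull_blue 0.66 [ 6.220e-01  2.116e-01 -1.000e-04]
hull_red 0.63 [ 0.606  -0.2129 -0.0056]
glue_bottle 0.88 [ 0.6371 -0.0047 -0.0041]
0.8
```

View pics/top0.png

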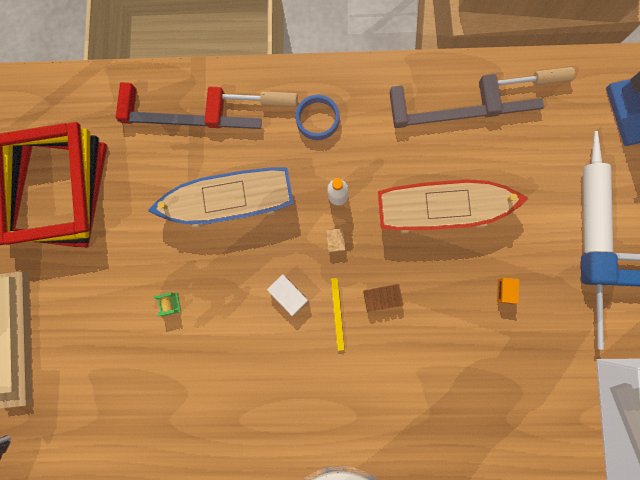

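View pics/side0.png

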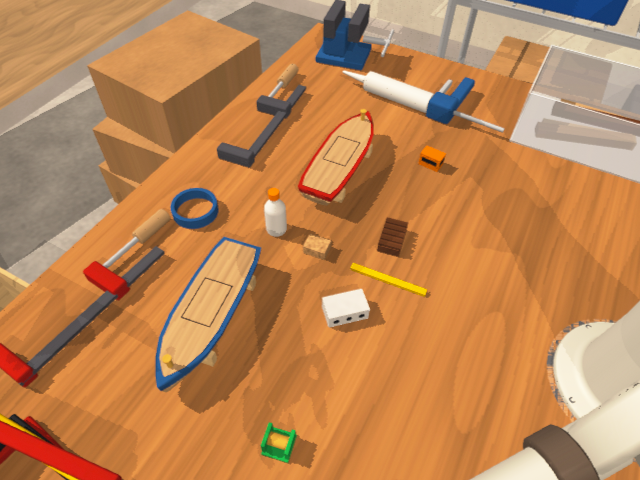

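The top picture shows the blue hull at left (rectangle about (223,197)), the red one at right (448,205), the bottle at (338,190) and a loose wooden block at (335,240). The parts lie in front: winch (167,305), cabin (288,295), hatch (383,298), wheelhouse (509,291). The side view agrees. Next I'll fit precise poses.

```bash
cat > h.py <<'E'
from plant import arm
import numpy as np, cv2
from scipy.optimize import minimize
D={'cabin':(70,42,30),'wheelhouse':(46,30,32),'hatch':(70,42,24),'winch':(40,40,32)}
def cam(c):
    p=arm.camera_params(c); return np.array(p['K']),np.array(p['world_to_cam'])
def proj(c,P):
    K,W=cam(c); q=(np.asarray(P)@W[:3,:3].T+W[:3,3])@K.T; return q[:,:2]/q[:,2:]
def box(x,y,a,d,z):
    l,w,h=np.array(d)/1000
    P=np.array([[i*l/2,j*w/2,k*h] for i in(-1,1) for j in(-1,1) for k in(0,1)])
    R=np.array([[np.cos(a),-np.sin(a),0],[np.sin(a),np.cos(a),0],[0,0,1]]); return P@R.T+[x,y,z]
S=4
def hullmask(pts):
    m=np.zeros((480*S,640*S),np.uint8); h=cv2.convexHull(((pts+.5)*S*16).astype(np.int32))
    cv2.fillConvexPoly(m,h,1,shift=4); return m
def masks(q,cams=('top','side'),near=None):
    M={}
    for c in cams:
        best=None
        for r in arm.silhouettes(c,q):
            v,u=np.nonzero(r['pixels']); 
            if near is not None and np.hypot(*(np.array([u.mean(),v.mean()])-proj(c,[near])[0]))>12: continue
            best=r['pixels'].astype(np.uint8); break
        if best is not None:
            n,L,st,_=cv2.connectedComponentsWithStats(best); best=(L==1+st[1:,4].argmax()).astype(np.uint8)
            h=cv2.convexHull(cv2.findContours(best,0,1)[0][0]); 
            u,v=np.meshgrid(np.arange(640*S),np.arange(480*S))
            M[c]=cv2.resize(best,None,fx=S,fy=S,interpolation=cv2.INTER_NEAREST)
            if q=='winch':
                pts=np.argwhere(best)[:,::-1]; pts=np.vstack([pts+o for o in([-.5,-.5],[.5,-.5],[.5,.5],[-.5,.5])]); M[c]=hullmask(pts)
    return M
def fit(q,x,y,z=0,M=None,a0s=None,cams=('top','side')):
    M=M or masks(q,cams,[x,y,z+.015]); out=None
    if not M: return None
    def cost(p):
        s=0
        for c in M:
            m=hullmask(proj(c,box(p[0]/1000,p[1]/1000,np.radians(p[2]),D[q],z)))
            s+=1-(m&M[c]).sum()/(m|M[c]).sum()
        return s/len(M)
    a0s=a0s if a0s is not None else ([0,30,60] if q=='winch' else [0,30,60,90,120,150])
    a=min(a0s,key=lambda a:cost([x*1e3,y*1e3,a]))
    r=minimize(cost,[x*1e3,y*1e3,a],method='Nelder-Mead',options=dict(initial_simplex=[[x*1e3+i,y*1e3+j,a+k] for i,j,k in[(0,0,0),(6,0,0),(0,6,0),(0,0,10)]],xatol=.05,fatol=1e-4,maxiter=120))
    return r.x.round(2),round(r.fun,3),list(M)
E
cat > m.py <<'E'
from h import *
for c in('top','side'): arm.capture(c)
for q,x,y in[('cabin',.44,.099),('wheelhouse',.437,-.3265),('hatch',.4275,-.089),('winch',.423,.3385)]:
    print(q,fit(q,x,y),*[fit(q,x,y,cams=(c,)) for c in('top','side')])
for q,x,y in[('hull_blue',.624,.2125),('hull_red',.605,-.2125)]:
  for c in('top','side'):
    im=cv2.imread(f'pics/{c}0.png'); g=.5; n=240*2 # 0.5 mm/px patch
    X,Y=np.meshgrid(x+(np.arange(200)-100)*.0005,y+(np.arange(300)-150)*.0005,indexing='ij')
    p=proj(c,np.c_[X.ravel(),Y.ravel(),0*X.ravel()+.056]).astype(np.float32)
    w=cv2.remap(im,p[:,0].reshape(X.shape),p[:,1].reshape(X.shape),cv2.INTER_CUBIC)
    k=cv2.morphologyEx(cv2.cvtColor(w,6),cv2.MORPH_BLACKHAT,np.ones((21,21))).astype(float)
    ks=cv2.GaussianBlur(k,(0,0),2)
    def cost(v):
        t=np.linspace(-1,1,60); o=np.ones(60)
        R=np.vstack([np.c_[40*t,25*o],np.c_[40*t,-25*o],np.c_[40*o,25*t],np.c_[-40*o,25*t]])
        a=np.radians(v[2]); A=np.array([[np.cos(a),-np.sin(a)],[np.sin(a),np.cos(a)]])
        P=(R@A.T+v[:2])*2
        return -cv2.remap(ks.astype(np.float32),(P[:,1]+150).astype(np.float32),(P[:,0]+100).astype(np.float32),1).mean()
    b=min(([i,j,a] for i in range(-10,11,2) for j in range(-12,13,2) for a in range(76,105,2)),key=cost)
    r=minimize(cost,b,method='Nelder-Mead')
    print(q,c,(r.x[:2]+[x*1e3,y*1e3]).round(2),r.x[2].round(2),round(r.fun,1),ks.mean().round(1))
    cv2.imwrite(f'pics/p_{q}_{c}.png',np.hstack([w,cv2.cvtColor(np.clip(k*3,0,255).astype(np.uint8),8)]))
print(arm.state()['time'])
E
python3 m.py
```

```text
cabin (array([438.44,  96.33,  42.85]), np.float64(0.06), ['top', 'side']) (array([439.11,  95.8 ,  43.87]), np.float64(0.038), ['top']) (array([437.75,  97.36,  43.  ]), np.float64(0.043), ['side'])
wheelhouse (array([ 440.69, -326.55,   -4.99]), np.float64(0.094), ['top', 'side']) (array([ 441.47, -327.06,   -4.96]), np.float64(0.056), ['top']) (array([ 439.41, -324.27,   -3.61]), np.float64(0.073), ['side'])
hatch (array([430.4 , -87.49, 100.41]), np.float64(0.083), ['top', 'side']) (array([430.74, -87.61, 100.16]), np.float64(0.079), ['top']) (array([429.99, -86.86,  99.98]), np.float64(0.081), ['side'])
winch (array([422.92, 334.88,  11.39]), np.float64(0.132), ['top', 'side']) (array([424.3 , 332.68,  10.75]), np.float64(0.076), ['top']) (array([420.81, 336.69,  13.29]), np.float64(0.075), ['side'])
hull_blue top [627.6  214.82] 99.0 -51.4 10.8
hull_blue side [625.85 216.22] 99.02 -58.4 12.2
hull_red top [ 605.  -212.5] 93.25 -45.6 10.9
hull_red side [ 602.44 -209.53] 93.32 -53.0 11.5
1.7
```

```bash
python3 - <<'E'
from h import *
o=[]
im=cv2.imread('pics/top0.png')
for q,x,y,a in[('cabin',438.4,96.3,43),('wheelhouse',440.7,-326.5,-5),('hatch',430.4,-87.5,100.4),('winch',423,335,11.4)]:
  for c in('top','side'):
    im=cv2.imread(f'pics/{c}0.png'); p=proj(c,box(x/1e3,y/1e3,np.radians(a),D[q],0)); u,v=p.mean(0).astype(int)
    k=5; r=cv2.resize(im[v-30:v+30,u-30:u+30],None,fx=k,fy=k,interpolation=cv2.INTER_CUBIC)
    h=cv2.convexHull(p.astype(np.float32))[:,0]; h=((h+.5-[u-30,v-30])*k).astype(int); 
    if 1: cv2.polylines(r,[h.astype(np.int32)],1,(255,255,0),1)
    if c=='top': o.append([r])
    else: o[-1].append(r)
cv2.imwrite('pics/fit.png',cv2.resize(np.vstack([np.hstack([a[0] for a in o]),np.hstack([a[1] for a in o])]),(800,400)))
E
cat > plan.py <<'E'
# usage: plan.py "x y z jawdeg hand" ...  (mm); prints calls from current state
import sys
from h import *
from scipy.spatial.transform import Rotation as Rn
s=arm.state(); p=np.array(s['ee_pos']); R=np.array(s['eef_rot'])
print('t',round(s['time'],2),'p',(p*1e3).round(1),'jaw',np.degrees(np.arctan2(R[1,1],R[0,1])).round(1),'w',round(s['width']*1e3,1),'F',np.round(s['contact_force'],1),'j',np.round(s['joints'],0))
for w in sys.argv[1:]:
    x,y,z,t,h=map(float,w.split()); a=np.radians(t)
    yy=np.array([np.cos(a),np.sin(a),0]); zz=np.array([0,0,-1.]); T=np.c_[np.cross(yy,zz),yy,zz]; q=np.array([x,y,z])/1e3
    d=R.T@(q-p); rv=Rn.from_matrix(R.T@T).as_rotvec()
    n=max(np.linalg.norm(d)/.0417,np.degrees(np.linalg.norm(rv))/7.16)
    print(w,'rows',round(n,1),'xyz',(d/.8).round(4).tolist(),'twist',(rv/np.pi).round(4).tolist()); p,R=q,T
E
python3 plan.py "438.5 96.3 170 -47 1" "438.5 96.3 23 -47 1" "438.5 96.3 170 -47 -1" "626.7 215.5 170 9 -1" "626.7 215.5 90 9 -1"
```

```text
t 1.7 p [244.3 520.5 250.3] jaw 64.9 w 85.3 F [-0.3  1.1 -0.4] j [ 53.   9.  91.   0.  79. -12.]
438.5 96.3 170 -47 1 rows 15.6 xyz [-0.4451, -0.3769, 0.1004] twist [0.0, -0.0, 0.6214]
438.5 96.3 23 -47 1 rows 3.5 xyz [0.0, 0.0, 0.1838] twist [0.0, 0.0, 0.0]
438.5 96.3 170 -47 -1 rows 3.5 xyz [0.0, 0.0, -0.1838] twist [0.0, 0.0, 0.0]
626.7 215.5 170 9 -1 rows 7.8 xyz [0.2737, 0.0515, 0.0] twist [0.0, 0.0, -0.3111]
626.7 215.5 90 9 -1 rows 1.9 xyz [0.0, 0.0, 0.1] twist [0.0, 0.0, 0.0]
```

View pics/fit.png

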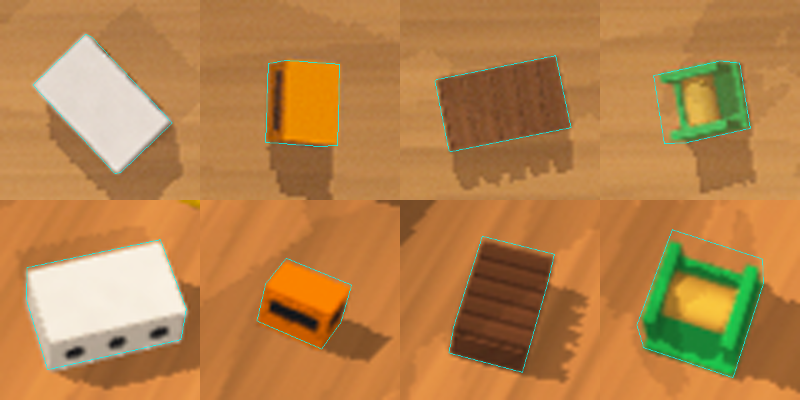

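The fits lie on the parts. The winch drum runs about along world x, so its y axis is at about 11°. I'll plan the approach to the cabin in chunks.

```bash
cat >> plan.py <<'E'
E
sed -i 's/^for w in sys.argv\[1:\]:/W=[]; c=[*(p*1e3),np.degrees(np.arctan2(R[1,1],R[0,1]))]\nfor w in sys.argv[1:]:\n    g=np.array([float(v) for v in w.split()]); m=int(np.ceil(max(np.linalg.norm(g[:3]-c[:3])\/41.7,abs(g[3]-c[3])\/7.16)\/4.4+1e-6))\n    W+=[" ".join(f"{v:.2f}" for v in [*(np.array(c)+(g[:4]-c)*k\/m),g[4]]) for k in range(1,m+1)]; c=g[:4]\nfor w in W:/' plan.py
python3 plan.py "438.5 96.3 170 -47 1" "438.5 96.3 40 -47 1"
```

```text
t 1.7 p [244.3 520.5 250.3] jaw 64.9 w 85.3 F [-0.3  1.1 -0.4] j [ 53.   9.  91.   0.  79. -12.]
292.86 414.47 230.24 36.89 1.00 rows 3.9 xyz [-0.1113, -0.0942, 0.0251] twist [0.0, -0.0, 0.1554]
341.40 308.41 210.16 8.93 1.00 rows 3.9 xyz [-0.1425, -0.0311, 0.0251] twist [0.0, 0.0, 0.1553]
389.95 202.36 190.08 -19.04 1.00 rows 3.9 xyz [-0.1404, 0.0394, 0.0251] twist [0.0, 0.0, 0.1554]
438.50 96.30 170.00 -47.00 1.00 rows 3.9 xyz [-0.1055, 0.1006, 0.0251] twist [0.0, 0.0, 0.1553]
438.50 96.30 40.00 -47.00 1.00 rows 3.1 xyz [0.0, 0.0, 0.1625] twist [0.0, 0.0, 0.0]
```

Request:
{"method": "move_arm", "body": {
  "xyz": [
    [-0.111, -0.094, 0.025],
    [-0.111, -0.094, 0.025],
    [-0.111, -0.094, 0.025],
    [-0.111, -0.094, 0.025],
    [-0.111, -0.094, 0.025]
  ],
  "twist": [
    [0, 0, 0.155],
    [0, 0, 0.155],
    [0, 0, 0.155],
    [0, 0, 0.155],
    [0, 0, 0.155]
  ],
  "hand": [1, 1, 1, 1, 1]
}}

```text
time: 2.12
ee_pos: [0.2932, 0.4133, 0.2299]
eef_rot: [[-0.597, 0.802, -0.001], [0.802, 0.597, -0.0], [-0.0, -0.001, -1.0]]
contact_force: [-0.6, 1.1, 0.5]
width: 0.0856
```

Request:
{"method": "move_arm", "body": {
  "xyz": [
    [-0.142, -0.031, 0.025],
    [-0.142, -0.031, 0.025],
    [-0.142, -0.031, 0.025],
    [-0.142, -0.031, 0.025],
    [-0.142, -0.031, 0.025]
  ],
  "twist": [
    [0, 0, 0.155],
    [0, 0, 0.155],
    [0, 0, 0.155],
    [0, 0, 0.155],
    [0, 0, 0.155]
  ],
  "hand": [1, 1, 1, 1, 1]
}}

```text
time: 2.53
ee_pos: [0.3417, 0.3068, 0.2101]
eef_rot: [[-0.15, 0.989, -0.0], [0.989, 0.15, 0.0], [0.0, -0.0, -1.0]]
contact_force: [0.1, 0.6, 0.6]
width: 0.0857
```

Request:
{"method": "move_arm", "body": {
  "xyz": [
    [-0.14, 0.039, 0.025],
    [-0.14, 0.039, 0.025],
    [-0.14, 0.039, 0.025],
    [-0.14, 0.039, 0.025],
    [-0.14, 0.039, 0.025]
  ],
  "twist": [
    [0, 0, 0.155],
    [0, 0, 0.155],
    [0, 0, 0.155],
    [0, 0, 0.155],
    [0, 0, 0.155]
  ],
  "hand": [1, 1, 1, 1, 1]
}}

```text
time: 2.95
ee_pos: [0.39, 0.2007, 0.1903]
eef_rot: [[0.33, 0.944, -0.0], [0.944, -0.33, 0.001], [0.001, -0.0, -1.0]]
contact_force: [-0.2, 0.6, 0.1]
width: 0.0853
```

Request:
{"method": "move_arm", "body": {
  "xyz": [
    [-0.105, 0.1, 0.025],
    [-0.105, 0.1, 0.025],
    [-0.105, 0.1, 0.025],
    [-0.105, 0.1, 0.025],
    [-0.105, 0.1, 0.025]
  ],
  "twist": [
    [0, 0, 0.155],
    [0, 0, 0.155],
    [0, 0, 0.155],
    [0, 0, 0.155],
    [0, 0, 0.155]
  ],
  "hand": [1, 1, 1, 1, 1]
}}

```text
time: 3.37
ee_pos: [0.4386, 0.0955, 0.1705]
eef_rot: [[0.731, 0.683, 0.0], [0.683, -0.731, 0.001], [0.001, -0.001, -1.0]]
contact_force: [0.3, -0.2, -0.2]
width: 0.0854
```

```bash
python3 plan.py "438.5 96.3 70 -47 1" "438.5 96.3 23 -47 1"
```

```text
t 3.37 p [438.6  95.5 170.5] jaw -46.9 w 85.4 F [ 0.3 -0.2 -0.2] j [ -3.  -6. 116.   0.  70.  44.]
438.50 96.30 70.00 -47.00 1.00 rows 2.4 xyz [0.0005, -0.0007, 0.1257] twist [-0.0003, -0.0004, 0.0004]
438.50 96.30 23.00 -47.00 1.00 rows 1.1 xyz [0.0, 0.0, 0.0588] twist [0.0, 0.0, 0.0]
```

Request:
{"method": "move_arm", "body": {
  "xyz": [
    [0.0005, -0.0007, 0.05],
    [0.0005, -0.0007, 0.1],
    [0.0005, -0.0007, 0.15],
    [0.0005, -0.0007, 0.1843],
    [0.0005, -0.0007, 0.1843]
  ],
  "twist": [
    [0, 0, 0],
    [0, 0, 0],
    [0, 0, 0],
    [0, 0, 0],
    [0, 0, 0]
  ],
  "hand": [1, 1, 1, 1, 1]
}}

```text
time: 3.78
ee_pos: [0.4332, 0.0987, 0.0181]
eef_rot: [[0.723, 0.691, -0.011], [0.691, -0.723, 0.002], [-0.006, -0.009, -1.0]]
contact_force: [-1.0, 1.1, -0.4]
width: 0.0854
```

Request:
{"method": "move_arm", "body": {
  "xyz": [
    [0, 0, 0],
    [0, 0, 0],
    [0, 0, 0],
    [0, 0, 0],
    [0, 0, 0]
  ],
  "twist": [
    [0, 0, 0],
    [0, 0, 0],
    [0, 0, 0],
    [0, 0, 0],
    [0, 0, 0]
  ],
  "hand": [-1, -1, -1, -1, -1]
}}

```text
time: 4.2
ee_pos: [0.4355, 0.0989, 0.0205]
eef_rot: [[0.722, 0.692, -0.006], [0.692, -0.722, 0.003], [-0.003, -0.006, -1.0]]
contact_force: [-1.5, 1.3, 7.1]
width: 0.0409
```

Request:
{"method": "move_arm", "body": {
  "xyz": [
    [0, 0, 0],
    [0, 0, 0],
    [0, 0, 0],
    [0, 0, 0],
    [0, 0, 0]
  ],
  "twist": [
    [0, 0, 0],
    [0, 0, 0],
    [0, 0, 0],
    [0, 0, 0],
    [0, 0, 0]
  ],
  "hand": [-1, -1, -1, -1, -1]
}}

```text
time: 4.62
ee_pos: [0.4355, 0.0988, 0.0206]
eef_rot: [[0.722, 0.692, -0.006], [0.692, -0.722, 0.003], [-0.003, -0.006, -1.0]]
contact_force: [-0.4, 0.3, 1.1]
width: 0.041
```

```bash
python3 plan.py "438.5 96.3 170 -47 -1" "626.7 215.5 170 9 -1" "626.7 215.5 100 9 -1"
```

```text
t 4.62 p [435.5  98.8  20.6] jaw -46.2 w 41.0 F [-0.4  0.3  1.1] j [ -3.  10. 120.   0.  50.  43.]
438.50 96.30 170.00 -47.00 -1.00 rows 3.6 xyz [0.0, 0.0038, -0.1868] twist [-0.0019, 0.0009, 0.0042]
532.60 155.90 170.00 -19.00 -1.00 rows 3.9 xyz [0.1368, 0.0257, 0.0] twist [0.0, 0.0, -0.1556]
626.70 215.50 170.00 9.00 -1.00 rows 3.9 xyz [0.1087, 0.087, 0.0] twist [0.0, 0.0, -0.1556]
626.70 215.50 100.00 9.00 -1.00 rows 1.7 xyz [0.0, 0.0, 0.0875] twist [0.0, 0.0, 0.0]
```

Request:
{"method": "move_arm", "body": {
  "xyz": [
    [0, 0, -0.03],
    [0, 0.0038, -0.08],
    [0, 0.0038, -0.13],
    [0, 0.0038, -0.187],
    [0, 0.0038, -0.187]
  ],
  "twist": [
    [0, 0, 0],
    [-0.002, 0.001, 0.004],
    [-0.002, 0.001, 0.004],
    [-0.002, 0.001, 0.004],
    [-0.002, 0.001, 0.004]
  ],
  "hand": [-1, -1, -1, -1, -1]
}}

```text
time: 5.03
ee_pos: [0.4431, 0.0961, 0.178]
eef_rot: [[0.731, 0.683, 0.014], [0.683, -0.731, -0.001], [0.01, 0.01, -1.0]]
contact_force: [2.1, -0.8, -0.3]
width: 0.0412
```

Request:
{"method": "move_arm", "body": {
  "xyz": [
    [0.034, 0.006, 0],
    [0.068, 0.013, 0],
    [0.103, 0.019, 0],
    [0.137, 0.026, 0],
    [0.137, 0.026, 0]
  ],
  "twist": [
    [0, 0, -0.039],
    [0, 0, -0.078],
    [0, 0, -0.117],
    [0, 0, -0.1556],
    [0, 0, -0.1556]
  ],
  "hand": [-1, -1, -1, -1, -1]
}}

```text
time: 5.45
ee_pos: [0.5403, 0.1574, 0.1787]
eef_rot: [[0.319, 0.948, 0.016], [0.948, -0.319, 0.0], [0.005, 0.015, -1.0]]
contact_force: [0.1, -0.5, 0.2]
width: 0.0412
```

Request:
{"method": "move_arm", "body": {
  "xyz": [
    [0.027, 0.022, 0],
    [0.054, 0.043, 0],
    [0.082, 0.065, 0],
    [0.109, 0.087, 0],
    [0.109, 0.087, 0]
  ],
  "twist": [
    [0, 0, -0.039],
    [0, 0, -0.078],
    [0, 0, -0.117],
    [0, 0, -0.1556],
    [0, 0, -0.1556]
  ],
  "hand": [-1, -1, -1, -1, -1]
}}

```text
time: 5.87
ee_pos: [0.6363, 0.2194, 0.1786]
eef_rot: [[-0.168, 0.986, 0.016], [0.986, 0.168, 0.001], [-0.002, 0.016, -1.0]]
contact_force: [0.4, 0.1, -0.2]
width: 0.0411
```

Request:
{"method": "move_arm", "body": {
  "xyz": [
    [0, 0, 0.02],
    [0, 0, 0.04],
    [0, 0, 0.06],
    [0, 0, 0.0875],
    [0, 0, 0.0875]
  ],
  "twist": [
    [0, 0, 0],
    [0, 0, 0],
    [0, 0, 0],
    [0, 0, 0],
    [0, 0, 0]
  ],
  "hand": [-1, -1, -1, -1, -1]
}}

```text
time: 6.28
ee_pos: [0.6334, 0.2184, 0.1029]
eef_rot: [[-0.166, 0.986, 0.006], [0.986, 0.166, -0.001], [-0.002, 0.006, -1.0]]
contact_force: [-0.5, 0.0, -1.8]
width: 0.0411
```

```bash
cat > look.py <<'E'
# look.py part z name : crops around part, fit
import sys
from h import *
q,x,y,z,n=sys.argv[1],*map(float,sys.argv[2:5]),sys.argv[5]
o=[]
for c in('top','side'):
    im=arm.capture(c)[:,:,::-1]; u,v=proj(c,[[x/1e3,y/1e3,z/1e3]])[0].astype(int)
    cv2.imwrite(f'pics/full_{c}_{n}.png',im); o.append(cv2.resize(im[max(0,v-50):v+50,u-50:u+50],(400,400),interpolation=cv2.INTER_CUBIC))
cv2.imwrite(f'pics/{n}.png',np.hstack(o))
a=[90] if len(sys.argv)<7 else [float(sys.argv[6])]
for cs in(('top',),('side',),('top','side')): print(q,fit(q,x/1e3,y/1e3,z/1e3,a0s=a,cams=cs))
E
python3 look.py cabin 626.7 215.5 79.5 c1 99; python3 plan.py "626.7 215.5 78 9 -1"
```

```text
cabin (array([635.7 , 212.37, 104.03]), np.float64(0.593), ['top'])
cabin None
cabin (array([635.7 , 212.37, 104.03]), np.float64(0.593), ['top'])
t 6.58 p [638.4 219.6 110.7] jaw 9.7 w 41.2 F [ 0.2  0.1 -0.4] j [ 9. 30. 81. -0. 67. -1.]
626.70 215.50 78.00 9.00 -1.00 rows 0.8 xyz [-0.0025, -0.0161, 0.0406] twist [0.0062, 0.0005, 0.0037]
```

View pics/c1.png

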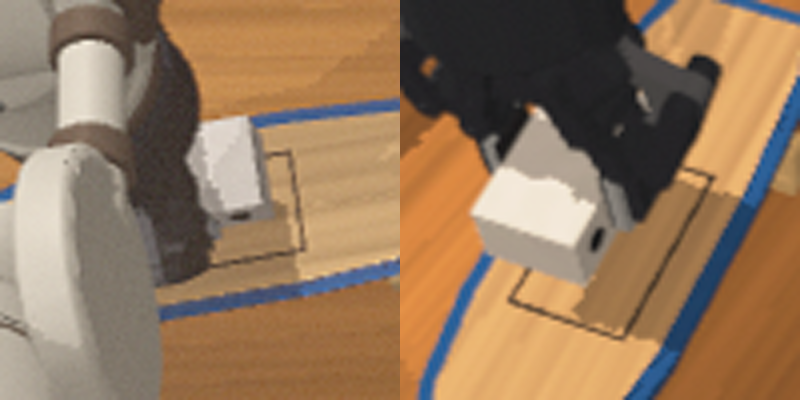

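Side view: the cabin is in the jaws, over the rectangle and high by about 30 mm. The reading was still settling, so I'll go lower with settle rows.

Request:
{"method": "move_arm", "body": {
  "xyz": [
    [-0.001, -0.008, 0.015],
    [-0.0025, -0.0161, 0.03],
    [-0.0025, -0.0161, 0.03],
    [-0.0025, -0.0161, 0.03],
    [-0.0025, -0.0161, 0.03]
  ],
  "twist": [
    [0.006, 0, 0.004],
    [0.006, 0, 0.004],
    [0.006, 0, 0.004],
    [0.006, 0, 0.004],
    [0.006, 0, 0.004]
  ],
  "hand": [-1, -1, -1, -1, -1]
}}

```text
time: 7.0
ee_pos: [0.6268, 0.2155, 0.0869]
eef_rot: [[-0.155, 0.988, 0.001], [0.988, 0.155, -0.001], [-0.002, 0.001, -1.0]]
contact_force: [0.6, -0.8, -1.0]
width: 0.041
```

Request:
{"method": "move_arm", "body": {
  "xyz": [
    [0, 0, 0],
    [0, 0, 0],
    [0, 0, 0],
    [0, 0, 0],
    [0, 0, 0]
  ],
  "twist": [
    [0, 0, 0],
    [0, 0, 0],
    [0, 0, 0],
    [0, 0, 0],
    [0, 0, 0]
  ],
  "hand": [-1, -1, -1, -1, -1]
}}

```text
time: 7.42
ee_pos: [0.627, 0.2156, 0.0871]
eef_rot: [[-0.155, 0.988, 0.002], [0.988, 0.155, -0.001], [-0.002, 0.002, -1.0]]
contact_force: [-0.2, -0.1, -0.9]
width: 0.041
```

```bash
python3 plan.py "626.7 215.5 78 9 -1"; python3 look.py cabin 626.7 215.5 65 c2 99;  python3 plan.py "626.7 215.5 78 9 -1"
```

```text
t 7.42 p [627.  215.6  87.1] jaw 8.9 w 41.0 F [-0.2 -0.1 -0.9] j [ 9. 31. 83. -0. 66. -0.]
626.70 215.50 78.00 9.00 -1.00 rows 0.2 xyz [0.0, -0.0005, 0.0114] twist [0.0005, 0.0005, -0.0004]
cabin (array([625.97, 212.87, 107.58]), np.float64(0.636), ['top'])
cabin (array([634.1 , 227.39, 139.88]), np.float64(0.387), ['side'])
cabin (array([627.51, 216.39, 101.9 ]), np.float64(0.535), ['top', 'side'])
t 7.72 p [626.9 215.5  86.9] jaw 8.9 w 41.2 F [ 0.4 -0.5 -0.9] j [ 9. 31. 83. -0. 66. -0.]
626.70 215.50 78.00 9.00 -1.00 rows 0.2 xyz [0.0, -0.0002, 0.0111] twist [0.0004, 0.0005, -0.0004]
```

View pics/c2.png

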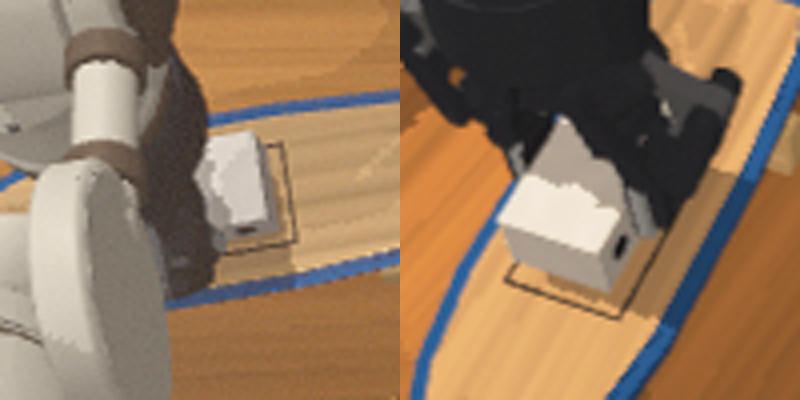

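The cabin hangs straight and centred inside the rectangle, about 10 mm up. I'll lower it, release and lift.

Request:
{"method": "move_arm", "body": {
  "xyz": [
    [0, 0, 0.004],
    [0, 0, 0.008],
    [0, 0, 0.0125],
    [0, 0, 0.0125],
    [0, 0, 0.0125]
  ],
  "twist": [
    [0, 0, 0],
    [0, 0, 0],
    [0, 0, 0],
    [0, 0, 0],
    [0, 0, 0]
  ],
  "hand": [-1, -1, -1, -1, -1]
}}

```text
time: 8.13
ee_pos: [0.6267, 0.2155, 0.0765]
eef_rot: [[-0.155, 0.988, 0.001], [0.988, 0.155, -0.001], [-0.002, 0.001, -1.0]]
contact_force: [0.2, 0.0, -0.2]
width: 0.0411
```

Request:
{"method": "move_arm", "body": {
  "xyz": [
    [0, 0, 0],
    [0, 0, 0],
    [0, 0, 0],
    [0, 0, 0],
    [0, 0, 0]
  ],
  "twist": [
    [0, 0, 0],
    [0, 0, 0],
    [0, 0, 0],
    [0, 0, 0],
    [0, 0, 0]
  ],
  "hand": [0.4, 0.4, 0.4, 0.4, 0.4]
}}

```text
time: 8.55
ee_pos: [0.6268, 0.2155, 0.0765]
eef_rot: [[-0.155, 0.988, 0.001], [0.988, 0.155, -0.001], [-0.002, 0.001, -1.0]]
contact_force: [-0.0, 0.2, 0.3]
width: 0.0597
```

Request:
{"method": "move_arm", "body": {
  "xyz": [
    [0, 0, -0.02],
    [0, 0, -0.05],
    [0, 0, -0.09],
    [0, 0, -0.13],
    [0, 0, -0.13]
  ],
  "twist": [
    [0, 0, 0],
    [0, 0, 0],
    [0, 0, 0],
    [0, 0, 0],
    [0, 0, 0]
  ],
  "hand": [0.4, 0.4, 0.4, 0.4, 0.4]
}}

```text
time: 8.97
ee_pos: [0.6307, 0.2164, 0.1892]
eef_rot: [[-0.155, 0.988, 0.014], [0.988, 0.155, 0.001], [-0.002, 0.014, -1.0]]
contact_force: [0.5, 0.4, 0.8]
width: 0.0597
```

```bash
python3 plan.py "627 215 185 9 1" "441 -326.3 185 85 1" "441 -326.3 90 85 1" "441 -326.3 26 85 1"
```

```text
t 8.97 p [630.7 216.4 189.2] jaw 8.9 w 59.7 F [0.5 0.4 0.8] j [ 9. 25. 80. -0. 75. -0.]
627.00 215.00 185.00 9.00 1.00 rows 0.1 xyz [-0.001, -0.005, 0.0052] twist [0.0046, 0.0005, -0.0004]
580.50 79.68 185.00 28.00 1.00 rows 3.4 xyz [-0.158, -0.0839, 0.0] twist [0.0, 0.0, -0.1056]
534.00 -55.65 185.00 47.00 1.00 rows 3.4 xyz [-0.1221, -0.1307, 0.0] twist [0.0, 0.0, -0.1056]
487.50 -190.97 185.00 66.00 1.00 rows 3.4 xyz [-0.0729, -0.1633, 0.0] twist [0.0, 0.0, -0.1056]
441.00 -326.30 185.00 85.00 1.00 rows 3.4 xyz [-0.0157, -0.1782, 0.0] twist [0.0, 0.0, -0.1056]
441.00 -326.30 90.00 85.00 1.00 rows 2.3 xyz [0.0, 0.0, 0.1188] twist [0.0, 0.0, 0.0]
441.00 -326.30 26.00 85.00 1.00 rows 1.5 xyz [0.0, 0.0, 0.08] twist [0.0, 0.0, 0.0]
```

Request:
{"method": "move_arm", "body": {
  "xyz": [
    [-0.16, -0.088, 0.005],
    [-0.16, -0.088, 0.005],
    [-0.16, -0.088, 0.005],
    [-0.16, -0.088, 0.005],
    [-0.16, -0.088, 0.005]
  ],
  "twist": [
    [0.0045, 0, -0.1056],
    [0.0045, 0, -0.1056],
    [0.0045, 0, -0.1056],
    [0.0045, 0, -0.1056],
    [0.0045, 0, -0.1056]
  ],
  "hand": [0.4, 1, 1, 1, 1]
}}

```text
time: 9.38
ee_pos: [0.5804, 0.0753, 0.1846]
eef_rot: [[-0.465, 0.885, 0.001], [0.885, 0.465, -0.005], [-0.005, -0.002, -1.0]]
contact_force: [0.2, -0.1, 0.4]
width: 0.0854
```

Request:
{"method": "move_arm", "body": {
  "xyz": [
    [-0.122, -0.131, 0],
    [-0.122, -0.131, 0],
    [-0.122, -0.131, 0],
    [-0.122, -0.131, 0],
    [-0.122, -0.131, 0]
  ],
  "twist": [
    [0, 0, -0.1056],
    [0, 0, -0.1056],
    [0, 0, -0.1056],
    [0, 0, -0.1056],
    [0, 0, -0.1056]
  ],
  "hand": [1, 1, 1, 1, 1]
}}

```text
time: 9.8
ee_pos: [0.5322, -0.0635, 0.1854]
eef_rot: [[-0.725, 0.689, 0.001], [0.689, 0.725, -0.007], [-0.005, -0.004, -1.0]]
contact_force: [0.1, 0.0, 0.2]
width: 0.0853
```

Request:
{"method": "move_arm", "body": {
  "xyz": [
    [-0.073, -0.163, 0],
    [-0.073, -0.163, 0],
    [-0.073, -0.163, 0],
    [-0.073, -0.163, 0],
    [-0.073, -0.163, 0]
  ],
  "twist": [
    [0, 0, -0.1056],
    [0, 0, -0.1056],
    [0, 0, -0.1056],
    [0, 0, -0.1056],
    [0, 0, -0.1056]
  ],
  "hand": [1, 1, 1, 1, 1]
}}

```text
time: 10.22
ee_pos: [0.4841, -0.2023, 0.1868]
eef_rot: [[-0.908, 0.419, 0.002], [0.419, 0.908, -0.009], [-0.005, -0.008, -1.0]]
contact_force: [0.0, 0.9, 0.4]
width: 0.0854
```

Request:
{"method": "move_arm", "body": {
  "xyz": [
    [-0.016, -0.178, 0],
    [-0.016, -0.178, 0],
    [-0.016, -0.178, 0],
    [-0.016, -0.178, 0],
    [-0.016, -0.178, 0]
  ],
  "twist": [
    [0, 0, -0.1056],
    [0, 0, -0.1056],
    [0, 0, -0.1056],
    [0, 0, -0.1056],
    [0, 0, -0.1056]
  ],
  "hand": [1, 1, 1, 1, 1]
}}

```text
time: 10.63
ee_pos: [0.4355, -0.3409, 0.1884]
eef_rot: [[-0.994, 0.105, 0.002], [0.105, 0.994, -0.012], [-0.004, -0.012, -1.0]]
contact_force: [-0.2, -0.7, 0.2]
width: 0.0852
```

```bash
python3 look.py cabin 626.7 215.5 56 c3 99; python3 plan.py "441 -326.3 90 85 1" "441 -326.3 26 85 1"
```

```text
cabin (array([628.04, 215.35,  99.16]), np.float64(0.04), ['top'])
cabin (array([625.85, 216.4 ,  99.51]), np.float64(0.05), ['side'])
cabin (array([627.28, 215.65,  99.14]), np.float64(0.061), ['top', 'side'])
t 10.93 p [ 436.9 -335.3  187.8] jaw 84.3 w 85.7 F [-0.5 -0.9 -0.1] j [ -50.    8.  100.   -0.   72. -134.]
441.00 -326.30 90.00 85.00 1.00 rows 2.4 xyz [-0.0037, 0.0128, 0.1221] twist [-0.0027, 0.0008, -0.0037]
441.00 -326.30 26.00 85.00 1.00 rows 1.5 xyz [0.0, 0.0, 0.08] twist [0.0, 0.0, 0.0]
```

View pics/c3.png

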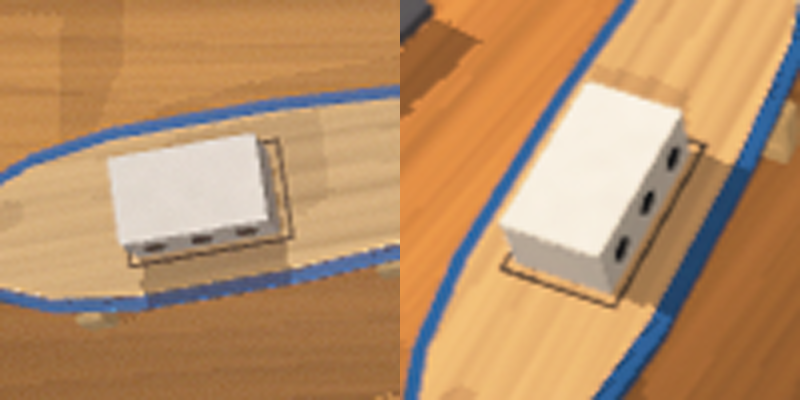

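The cabin stands in the rectangle: both cameras give an offset under 1 mm and a yaw error under 0.5°. Next is the wheelhouse.

Request:
{"method": "move_arm", "body": {
  "xyz": [
    [-0.0037, 0.0128, 0.04],
    [-0.0037, 0.0128, 0.08],
    [-0.0037, 0.0128, 0.112],
    [-0.0037, 0.0128, 0.122],
    [-0.0037, 0.0128, 0.122]
  ],
  "twist": [
    [-0.003, 0.001, -0.004],
    [-0.003, 0.001, -0.004],
    [-0.003, 0.001, -0.004],
    [-0.003, 0.001, -0.004],
    [-0.003, 0.001, -0.004]
  ],
  "hand": [1, 1, 1, 1, 1]
}}

```text
time: 11.35
ee_pos: [0.4401, -0.3238, 0.0877]
eef_rot: [[-0.996, 0.085, -0.004], [0.085, 0.996, 0.005], [0.005, 0.005, -1.0]]
contact_force: [-0.1, -0.9, -0.4]
width: 0.0854
```

Request:
{"method": "move_arm", "body": {
  "xyz": [
    [0, 0, 0],
    [0, 0, 0],
    [0, 0, 0],
    [0, 0, 0],
    [0, 0, 0]
  ],
  "twist": [
    [0, 0, 0],
    [0, 0, 0],
    [0, 0, 0],
    [0, 0, 0],
    [0, 0, 0]
  ],
  "hand": [1, 1, 1, 1, 1]
}}

```text
time: 11.77
ee_pos: [0.4407, -0.3245, 0.0889]
eef_rot: [[-0.996, 0.085, -0.003], [0.085, 0.996, 0.004], [0.003, 0.003, -1.0]]
contact_force: [0.5, -0.7, -0.6]
width: 0.0856
```

```bash
python3 plan.py "440.8 -326.2 26 85 1"
```

```text
t 11.77 p [ 440.7 -324.5   88.9] jaw 85.1 w 85.6 F [ 0.5 -0.7 -0.6] j [ -49.   16.  103.    0.   61. -134.]
440.80 -326.20 26.00 85.00 1.00 rows 1.5 xyz [-0.0006, -0.0024, 0.0786] twist [0.0011, -0.001, 0.0006]
```

Request:
{"method": "move_arm", "body": {
  "xyz": [
    [0, -0.0024, 0.03],
    [0, -0.0024, 0.055],
    [0, -0.0024, 0.072],
    [0, -0.0024, 0.0785],
    [0, -0.0024, 0.0785]
  ],
  "twist": [
    [0.001, -0.001, 0],
    [0.001, -0.001, 0],
    [0.001, -0.001, 0],
    [0.001, -0.001, 0],
    [0.001, -0.001, 0]
  ],
  "hand": [1, 1, 1, 1, 1]
}}

```text
time: 12.18
ee_pos: [0.4397, -0.3255, 0.0251]
eef_rot: [[-0.996, 0.085, -0.001], [0.085, 0.996, 0.002], [0.002, 0.002, -1.0]]
contact_force: [-0.2, 0.8, -0.0]
width: 0.0854
```

Request:
{"method": "move_arm", "body": {
  "xyz": [
    [0, 0, 0],
    [0, 0, 0],
    [0, 0, 0],
    [0, 0, 0],
    [0, 0, 0]
  ],
  "twist": [
    [0, 0, 0],
    [0, 0, 0],
    [0, 0, 0],
    [0, 0, 0],
    [0, 0, 0]
  ],
  "hand": [1, -1, -1, -1, -1]
}}

```text
time: 12.6
ee_pos: [0.44, -0.3259, 0.0258]
eef_rot: [[-0.996, 0.085, -0.001], [0.085, 0.996, 0.001], [0.001, 0.001, -1.0]]
contact_force: [0.8, -0.1, -0.4]
width: 0.0387
```

Request:
{"method": "move_arm", "body": {
  "xyz": [
    [0, 0, 0],
    [0, 0, 0],
    [0, 0, 0],
    [0, 0, 0],
    [0, 0, 0]
  ],
  "twist": [
    [0, 0, 0],
    [0, 0, 0],
    [0, 0, 0],
    [0, 0, 0],
    [0, 0, 0]
  ],
  "hand": [-1, -1, -1, -1, -1]
}}

```text
time: 13.02
ee_pos: [0.4402, -0.3261, 0.0261]
eef_rot: [[-0.996, 0.085, -0.0], [0.085, 0.996, 0.001], [0.0, 0.001, -1.0]]
contact_force: [-0.1, 1.2, 4.1]
width: 0.0289
```

Request:
{"method": "move_arm", "body": {
  "xyz": [
    [0, 0, -0.03],
    [0, 0, -0.07],
    [0, 0, -0.12],
    [0, 0, -0.16],
    [0, 0, -0.2]
  ],
  "twist": [
    [0, 0, 0],
    [0, 0, 0],
    [0, 0, 0],
    [0, 0, 0],
    [0, 0, 0]
  ],
  "hand": [-1, -1, -1, -1, -1]
}}

```text
time: 13.43
ee_pos: [0.44, -0.3259, 0.1875]
eef_rot: [[-0.996, 0.085, -0.0], [0.085, 0.996, 0.001], [0.0, 0.001, -1.0]]
contact_force: [0.3, 0.3, -0.7]
width: 0.0293
```

```bash
python3 plan.py "440.8 -326.2 195 85 -1" "627 215.6 195 9 -1"
```

```text
t 13.43 p [ 440.  -325.9  187.5] jaw 85.1 w 29.3 F [ 0.3  0.3 -0.7] j [ -49.    8.  100.    0.   72. -134.]
440.80 -326.20 195.00 85.00 -1.00 rows 0.2 xyz [-0.001, -0.0003, -0.0093] twist [0.0002, -0.0001, 0.0006]
487.35 -190.75 195.00 66.00 -1.00 rows 3.4 xyz [-0.0432, 0.1737, 0.0] twist [0.0, 0.0, 0.1056]
533.90 -55.30 195.00 47.00 -1.00 rows 3.4 xyz [0.0157, 0.1783, 0.0] twist [0.0, 0.0, 0.1056]
580.45 80.15 195.00 28.00 -1.00 rows 3.4 xyz [0.0729, 0.1635, 0.0] twist [0.0, 0.0, 0.1056]
627.00 215.60 195.00 9.00 -1.00 rows 3.4 xyz [0.1222, 0.1309, 0.0] twist [0.0, 0.0, 0.1056]
```

Request:
{"method": "move_arm", "body": {
  "xyz": [
    [-0.044, 0.1737, -0.009],
    [-0.044, 0.1737, -0.009],
    [-0.044, 0.1737, -0.009],
    [-0.044, 0.1737, -0.009],
    [-0.044, 0.1737, -0.009]
  ],
  "twist": [
    [0, 0, 0.1056],
    [0, 0, 0.1056],
    [0, 0, 0.1056],
    [0, 0, 0.1056],
    [0, 0, 0.1056]
  ],
  "hand": [-1, -1, -1, -1, -1]
}}

```text
time: 13.85
ee_pos: [0.4876, -0.1861, 0.1946]
eef_rot: [[-0.916, 0.401, -0.0], [0.401, 0.916, 0.003], [0.002, 0.002, -1.0]]
contact_force: [-0.1, 0.0, 0.0]
width: 0.0288
```

Request:
{"method": "move_arm", "body": {
  "xyz": [
    [0.0157, 0.178, 0],
    [0.0157, 0.178, 0],
    [0.0157, 0.178, 0],
    [0.0157, 0.178, 0],
    [0.0157, 0.178, 0]
  ],
  "twist": [
    [0, 0, 0.1056],
    [0, 0, 0.1056],
    [0, 0, 0.1056],
    [0, 0, 0.1056],
    [0, 0, 0.1056]
  ],
  "hand": [-1, -1, -1, -1, -1]
}}

```text
time: 14.27
ee_pos: [0.5338, -0.0463, 0.1944]
eef_rot: [[-0.739, 0.674, -0.001], [0.674, 0.739, 0.005], [0.004, 0.003, -1.0]]
contact_force: [1.2, 0.3, -0.7]
width: 0.0289
```

Request:
{"method": "move_arm", "body": {
  "xyz": [
    [0.073, 0.163, 0],
    [0.073, 0.163, 0],
    [0.073, 0.163, 0],
    [0.073, 0.163, 0],
    [0.073, 0.163, 0]
  ],
  "twist": [
    [0, 0, 0.1056],
    [0, 0, 0.1056],
    [0, 0, 0.1056],
    [0, 0, 0.1056],
    [0, 0, 0.1056]
  ],
  "hand": [-1, -1, -1, -1, -1]
}}

```text
time: 14.68
ee_pos: [0.5792, 0.0932, 0.1945]
eef_rot: [[-0.483, 0.876, -0.001], [0.876, 0.483, 0.007], [0.006, 0.002, -1.0]]
contact_force: [1.0, 0.7, -0.2]
width: 0.0287
```

Request:
{"method": "move_arm", "body": {
  "xyz": [
    [0.122, 0.131, 0],
    [0.122, 0.131, 0],
    [0.122, 0.131, 0],
    [0.122, 0.131, 0],
    [0.122, 0.131, 0]
  ],
  "twist": [
    [0, 0, 0.1056],
    [0, 0, 0.1056],
    [0, 0, 0.1056],
    [0, 0, 0.1056],
    [0, 0, 0.1056]
  ],
  "hand": [-1, -1, -1, -1, -1]
}}

```text
time: 15.1
ee_pos: [0.6244, 0.2325, 0.1945]
eef_rot: [[-0.175, 0.985, -0.001], [0.985, 0.175, 0.008], [0.008, 0.0, -1.0]]
contact_force: [0.6, -0.4, -0.7]
width: 0.029
```

Request:
{"method": "move_arm", "body": {
  "xyz": [
    [0, 0, 0],
    [0, 0, 0],
    [0, 0, 0],
    [0, 0, 0],
    [0, 0, 0]
  ],
  "twist": [
    [0, 0, 0],
    [0, 0, 0],
    [0, 0, 0],
    [0, 0, 0],
    [0, 0, 0]
  ],
  "hand": [-1, -1, -1, -1, -1]
}}

```text
time: 15.52
ee_pos: [0.6244, 0.2313, 0.1946]
eef_rot: [[-0.174, 0.985, -0.001], [0.985, 0.174, 0.008], [0.008, 0.0, -1.0]]
contact_force: [0.7, -0.5, -0.5]
width: 0.0291
```

```bash
python3 plan.py "627 215.6 130 9.1 -1"
```

```text
t 15.52 p [624.4 231.3 194.6] jaw 10.0 w 29.1 F [ 0.7 -0.5 -0.5] j [10. 25. 79.  0. 76. -0.]
627.00 215.60 130.00 9.10 -1.00 rows 1.6 xyz [-0.0205, -0.0003, 0.0806] twist [0.0001, -0.0025, 0.0051]
```

Request:
{"method": "move_arm", "body": {
  "xyz": [
    [-0.0205, 0, 0.025],
    [-0.0205, 0, 0.055],
    [-0.0205, 0, 0.08],
    [-0.0205, 0, 0.0906],
    [-0.0205, 0, 0.0906]
  ],
  "twist": [
    [0, -0.0025, 0.005],
    [0, -0.0025, 0.005],
    [0, -0.0025, 0.005],
    [0, -0.0025, 0.005],
    [0, -0.0025, 0.005]
  ],
  "hand": [-1, -1, -1, -1, -1]
}}

```text
time: 15.93
ee_pos: [0.6254, 0.2149, 0.1192]
eef_rot: [[-0.158, 0.987, -0.005], [0.987, 0.158, -0.001], [-0.0, -0.005, -1.0]]
contact_force: [-0.2, 0.3, -1.3]
width: 0.029
```

Request:
{"method": "move_arm", "body": {
  "xyz": [
    [0, 0, 0],
    [0, 0, 0],
    [0, 0, 0],
    [0, 0, 0],
    [0, 0, 0]
  ],
  "twist": [
    [0, 0, 0],
    [0, 0, 0],
    [0, 0, 0],
    [0, 0, 0],
    [0, 0, 0]
  ],
  "hand": [-1, -1, -1, -1, -1]
}}

```text
time: 16.35
ee_pos: [0.626, 0.2151, 0.1204]
eef_rot: [[-0.158, 0.987, -0.003], [0.987, 0.158, -0.001], [-0.0, -0.003, -1.0]]
contact_force: [0.1, 0.6, -1.7]
width: 0.0291
```

```bash
python3 look.py wheelhouse 627 215.6 96 w1 99; python3 plan.py "627 215.6 112.5 9.1 -1"
```

```text
wheelhouse (array([627.67, 204.69, 109.98]), np.float64(0.607), ['top'])
wheelhouse None
wheelhouse (array([627.67, 204.69, 109.98]), np.float64(0.607), ['top'])
t 16.65 p [625.4 214.9 119.3] jaw 9.1 w 28.9 F [ 0.1 -0.7 -0.2] j [ 9. 29. 82. -0. 69. -1.]
627.00 215.60 112.50 9.10 -1.00 rows 0.2 xyz [0.0005, 0.0022, 0.0085] twist [-0.0016, 0.0, -0.0001]
```

View pics/w1.png

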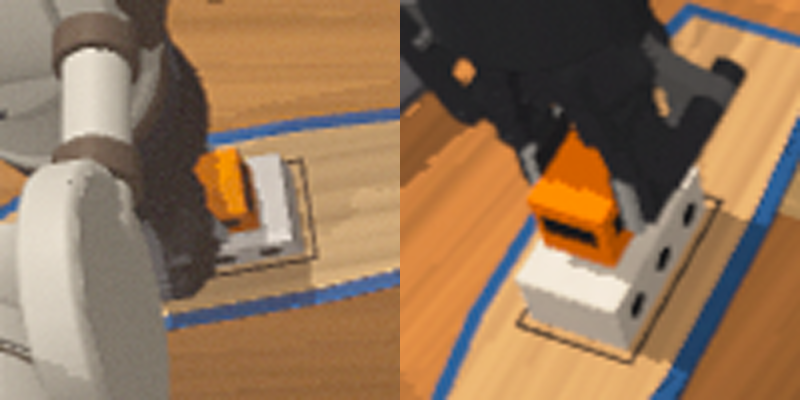

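The wheelhouse is held square above the cabin. I'll lower and release it.

Request:
{"method": "move_arm", "body": {
  "xyz": [
    [0.0005, 0.002, 0.004],
    [0.0005, 0.002, 0.0085],
    [0.0005, 0.002, 0.0085],
    [0.0005, 0.002, 0.0085],
    [0.0005, 0.002, 0.0085]
  ],
  "twist": [
    [-0.0015, 0, 0],
    [-0.0015, 0, 0],
    [-0.0015, 0, 0],
    [-0.0015, 0, 0],
    [-0.0015, 0, 0]
  ],
  "hand": [-1, -1, -1, -1, -1]
}}

```text
time: 17.07
ee_pos: [0.6267, 0.2155, 0.1122]
eef_rot: [[-0.158, 0.987, -0.001], [0.987, 0.158, -0.0], [0.0, -0.001, -1.0]]
contact_force: [0.6, 0.1, 0.9]
width: 0.0292
```

```bash
python3 plan.py "627 215.6 112 9.1 -1"
```

```text
t 17.07 p [626.7 215.5 112.2] jaw 9.1 w 29.2 F [0.6 0.1 0.9] j [ 9. 29. 83.  0. 68. -1.]
627.00 215.60 112.00 9.10 -1.00 rows 0.0 xyz [0.0, 0.0003, 0.0002] twist [-0.0002, -0.0, -0.0001]
```

Request:
{"method": "move_arm", "body": {
  "xyz": [
    [0, 0, 0],
    [0, 0, 0],
    [0, 0, 0],
    [0, 0, 0],
    [0, 0, 0]
  ],
  "twist": [
    [0, 0, 0],
    [0, 0, 0],
    [0, 0, 0],
    [0, 0, 0],
    [0, 0, 0]
  ],
  "hand": [0.1, 0.1, 0.1, 0.1, 0.1]
}}

```text
time: 17.48
ee_pos: [0.6267, 0.2156, 0.1121]
eef_rot: [[-0.158, 0.987, -0.001], [0.987, 0.158, -0.0], [0.0, -0.001, -1.0]]
contact_force: [0.1, -0.7, -0.4]
width: 0.0471
```

Request:
{"method": "move_arm", "body": {
  "xyz": [
    [0, 0, -0.015],
    [0, 0, -0.04],
    [0, 0, -0.07],
    [0, 0, -0.1],
    [0, 0, -0.1]
  ],
  "twist": [
    [0, 0, 0],
    [0, 0, 0],
    [0, 0, 0],
    [0, 0, 0],
    [0, 0, 0]
  ],
  "hand": [0.1, 0.1, 0.1, 0.1, 0.1]
}}

```text
time: 17.9
ee_pos: [0.6301, 0.2161, 0.1998]
eef_rot: [[-0.158, 0.987, 0.01], [0.987, 0.158, 0.002], [-0.0, 0.011, -1.0]]
contact_force: [0.7, 0.5, 1.1]
width: 0.0469
```

```bash
python3 plan.py "430.4 -87.4 190 10.2 1" "430.4 -87.4 90 10.2 1"
```

```text
t 17.9 p [630.1 216.1 199.8] jaw 9.1 w 46.9 F [0.7 0.5 1.1] j [ 9. 24. 79.  0. 76. -1.]
530.23 64.35 194.90 9.64 1.00 rows 4.4 xyz [-0.1676, -0.1532, 0.0045] twist [0.0034, 0.0, -0.0031]
430.40 -87.40 190.00 10.20 1.00 rows 4.4 xyz [-0.1661, -0.1548, 0.0061] twist [0.0, 0.0, -0.0031]
430.40 -87.40 90.00 10.20 1.00 rows 2.4 xyz [0.0, 0.0, 0.125] twist [0.0, 0.0, 0.0]
```

Request:
{"method": "move_arm", "body": {
  "xyz": [
    [-0.1676, -0.1532, 0.0045],
    [-0.1676, -0.1532, 0.0045],
    [-0.1676, -0.1532, 0.0045],
    [-0.1676, -0.1532, 0.0045],
    [-0.1676, -0.1532, 0.0045]
  ],
  "twist": [
    [0.003, 0, -0.003],
    [0.003, 0, -0.003],
    [0.003, 0, -0.003],
    [0.003, 0, -0.003],
    [0.003, 0, -0.003]
  ],
  "hand": [0.1, 0.1, 1, 1, 1]
}}

```text
time: 18.32
ee_pos: [0.5276, 0.0611, 0.1947]
eef_rot: [[-0.165, 0.986, -0.001], [0.986, 0.165, -0.001], [-0.001, -0.001, -1.0]]
contact_force: [-0.1, -0.7, -0.6]
width: 0.0805
```

Request:
{"method": "move_arm", "body": {
  "xyz": [
    [-0.166, -0.155, 0.006],
    [-0.166, -0.155, 0.006],
    [-0.166, -0.155, 0.006],
    [-0.166, -0.155, 0.006],
    [-0.166, -0.155, 0.006]
  ],
  "twist": [
    [0, 0, -0.003],
    [0, 0, -0.003],
    [0, 0, -0.003],
    [0, 0, -0.003],
    [0, 0, -0.003]
  ],
  "hand": [1, 1, 1, 1, 1]
}}

```text
time: 18.73
ee_pos: [0.4253, -0.0928, 0.1904]
eef_rot: [[-0.172, 0.985, -0.001], [0.985, 0.172, -0.003], [-0.003, -0.001, -1.0]]
contact_force: [-0.9, 0.1, -0.3]
width: 0.0851
```

Request:
{"method": "move_arm", "body": {
  "xyz": [
    [0, 0, 0.03],
    [0, 0, 0.06],
    [0, 0, 0.09],
    [0, 0, 0.125],
    [0, 0, 0.125]
  ],
  "twist": [
    [0, 0, 0],
    [0, 0, 0],
    [0, 0, 0],
    [0, 0, 0],
    [0, 0, 0]
  ],
  "hand": [1, 1, 1, 1, 1]
}}

```text
time: 19.15
ee_pos: [0.4218, -0.0912, 0.0861]
eef_rot: [[-0.172, 0.985, -0.009], [0.985, 0.172, 0.002], [0.003, -0.009, -1.0]]
contact_force: [-1.4, 0.2, -0.8]
width: 0.0854
```

Request:
{"method": "move_arm", "body": {
  "xyz": [
    [0, 0, 0],
    [0, 0, 0],
    [0, 0, 0],
    [0, 0, 0],
    [0, 0, 0]
  ],
  "twist": [
    [0, 0, 0],
    [0, 0, 0],
    [0, 0, 0],
    [0, 0, 0],
    [0, 0, 0]
  ],
  "hand": [1, 1, 1, 1, 1]
}}

```text
time: 19.57
ee_pos: [0.4229, -0.0917, 0.0874]
eef_rot: [[-0.172, 0.985, -0.006], [0.985, 0.172, 0.0], [0.002, -0.006, -1.0]]
contact_force: [0.6, 0.0, 0.3]
width: 0.0854
```

```bash
python3 look.py wheelhouse 627 215.6 86 w2 99; python3 plan.py "430.4 -87.3 21.5 10.2 1"
```

```text
wheelhouse (array([627.43, 215.26,  96.31]), np.float64(0.1), ['top'])
wheelhouse (array([625.51, 216.58, 100.91]), np.float64(0.06), ['side'])
wheelhouse (array([626.6 , 215.76,  98.48]), np.float64(0.095), ['top', 'side'])
t 19.87 p [421.9 -91.2  86.2] jaw 9.9 w 85.3 F [-0.2  0.1 -0.1] j [-28.  -0. 122.  -0.  59. -38.]
430.40 -87.30 21.50 10.20 1.00 rows 1.6 xyz [0.0028, 0.012, 0.0808] twist [-0.0027, -0.001, -0.0017]
```

View pics/w2.png

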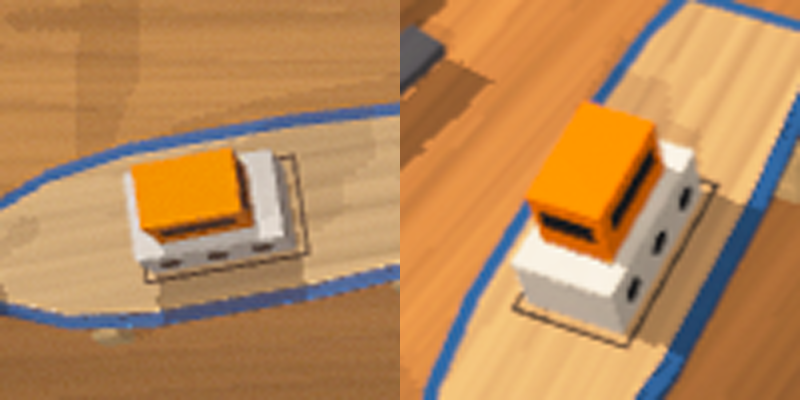

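The wheelhouse sits centred on the cabin, within 1 mm of it in both cameras. Next is the hatch.

Request:
{"method": "move_arm", "body": {
  "xyz": [
    [0.0028, 0.012, 0.02],
    [0.0028, 0.012, 0.04],
    [0.0028, 0.012, 0.065],
    [0.0028, 0.012, 0.0795],
    [0.0028, 0.012, 0.0795]
  ],
  "twist": [
    [-0.0027, -0.001, -0.0017],
    [-0.0027, -0.001, -0.0017],
    [-0.0027, -0.001, -0.0017],
    [-0.0027, -0.001, -0.0017],
    [-0.0027, -0.001, -0.0017]
  ],
  "hand": [1, 1, 1, 1, 1]
}}

```text
time: 20.28
ee_pos: [0.4283, -0.0862, 0.0202]
eef_rot: [[-0.177, 0.984, -0.005], [0.984, 0.177, 0.003], [0.003, -0.004, -1.0]]
contact_force: [-0.5, 0.9, 1.3]
width: 0.0851
```

Request:
{"method": "move_arm", "body": {
  "xyz": [
    [0, 0, 0],
    [0, 0, 0],
    [0, 0, 0],
    [0, 0, 0],
    [0, 0, 0]
  ],
  "twist": [
    [0, 0, 0],
    [0, 0, 0],
    [0, 0, 0],
    [0, 0, 0],
    [0, 0, 0]
  ],
  "hand": [1, 1, 1, 1, 1]
}}

```text
time: 20.7
ee_pos: [0.4289, -0.0865, 0.0209]
eef_rot: [[-0.177, 0.984, -0.003], [0.984, 0.177, 0.002], [0.002, -0.003, -1.0]]
contact_force: [0.0, 0.3, -0.8]
width: 0.0854
```

```bash
python3 plan.py "430.4 -87.3 22.5 10.2 1" "430.4 -87.3 190 10.2 -1" "603.7 -211 190 3.3 -1"
```

```text
t 20.7 p [428.9 -86.5  20.9] jaw 10.2 w 85.4 F [ 0.   0.3 -0.8] j [-27.   8. 122.   0.  50. -38.]
430.40 -87.30 22.50 10.20 1.00 rows 0.1 xyz [-0.0013, 0.0017, -0.002] twist [-0.0009, -0.0008, -0.0]
430.40 -87.30 190.00 10.20 -1.00 rows 4.0 xyz [0.0, 0.0, -0.2094] twist [0.0, 0.0, 0.0]
517.05 -149.15 190.00 6.75 -1.00 rows 2.6 xyz [-0.0953, 0.0929, 0.0] twist [0.0, 0.0, 0.0192]
603.70 -211.00 190.00 3.30 -1.00 rows 2.6 xyz [-0.0895, 0.0985, 0.0] twist [0.0, 0.0, 0.0192]
```

Request:
{"method": "move_arm", "body": {
  "xyz": [
    [-0.0013, 0.0017, -0.002],
    [-0.0013, 0.0017, -0.002],
    [-0.0013, 0.0017, -0.002],
    [-0.0013, 0.0017, -0.002],
    [-0.0013, 0.0017, -0.002]
  ],
  "twist": [
    [-0.001, -0.001, 0],
    [-0.001, -0.001, 0],
    [-0.001, -0.001, 0],
    [-0.001, -0.001, 0],
    [-0.001, -0.001, 0]
  ],
  "hand": [1, 1, -1, -1, -1]
}}

```text
time: 21.12
ee_pos: [0.4304, -0.0873, 0.0225]
eef_rot: [[-0.177, 0.984, 0.0], [0.984, 0.177, -0.001], [-0.001, 0.0, -1.0]]
contact_force: [-0.3, -0.1, -1.3]
width: 0.0513
```

Request:
{"method": "move_arm", "body": {
  "xyz": [
    [0, 0, 0],
    [0, 0, 0],
    [0, 0, 0],
    [0, 0, 0],
    [0, 0, 0]
  ],
  "twist": [
    [0, 0, 0],
    [0, 0, 0],
    [0, 0, 0],
    [0, 0, 0],
    [0, 0, 0]
  ],
  "hand": [-1, -1, -1, -1, -1]
}}

```text
time: 21.53
ee_pos: [0.4307, -0.0874, 0.0227]
eef_rot: [[-0.177, 0.984, 0.001], [0.984, 0.177, -0.001], [-0.001, 0.001, -1.0]]
contact_force: [0.0, 0.5, 3.6]
width: 0.0403
```

```bash
python3 plan.py "430.4 -87.3 190 10.2 -1" "603.7 -211 190 3.3 -1" "603.7 -211 110 3.3 -1"
```

```text
t 21.53 p [430.7 -87.4  22.7] jaw 10.2 w 40.3 F [0.  0.5 3.6] j [-27.   8. 122.  -0.  50. -37.]
430.40 -87.30 190.00 10.20 -1.00 rows 4.0 xyz [-0.0, -0.0002, -0.2091] twist [0.0002, 0.0004, -0.0]
517.05 -149.15 190.00 6.75 -1.00 rows 2.6 xyz [-0.0953, 0.0929, 0.0] twist [0.0, 0.0, 0.0192]
603.70 -211.00 190.00 3.30 -1.00 rows 2.6 xyz [-0.0895, 0.0985, 0.0] twist [0.0, 0.0, 0.0192]
603.70 -211.00 110.00 3.30 -1.00 rows 1.9 xyz [0.0, 0.0, 0.1] twist [0.0, 0.0, 0.0]
```

Request:
{"method": "move_arm", "body": {
  "xyz": [
    [0, 0, -0.03],
    [0, 0, -0.08],
    [0, 0, -0.13],
    [0, 0, -0.18],
    [0, 0, -0.209]
  ],
  "twist": [
    [0, 0, 0],
    [0, 0, 0],
    [0, 0, 0],
    [0, 0, 0],
    [0, 0, 0]
  ],
  "hand": [-1, -1, -1, -1, -1]
}}

```text
time: 21.95
ee_pos: [0.4316, -0.0878, 0.194]
eef_rot: [[-0.177, 0.984, 0.005], [0.984, 0.177, -0.003], [-0.004, 0.005, -1.0]]
contact_force: [0.6, 0.4, -0.3]
width: 0.0407
```

Request:
{"method": "move_arm", "body": {
  "xyz": [
    [-0.03, 0.03, 0],
    [-0.06, 0.06, 0],
    [-0.0953, 0.093, 0],
    [-0.0953, 0.093, 0],
    [-0.0953, 0.093, 0]
  ],
  "twist": [
    [0, 0, 0.0192],
    [0, 0, 0.0192],
    [0, 0, 0.0192],
    [0, 0, 0.0192],
    [0, 0, 0.0192]
  ],
  "hand": [-1, -1, -1, -1, -1]
}}

```text
time: 22.37
ee_pos: [0.5183, -0.1501, 0.1929]
eef_rot: [[-0.117, 0.993, 0.002], [0.993, 0.117, -0.002], [-0.002, 0.002, -1.0]]
contact_force: [-0.7, 0.9, -1.1]
width: 0.0406
```

Request:
{"method": "move_arm", "body": {
  "xyz": [
    [-0.03, 0.033, 0],
    [-0.06, 0.066, 0],
    [-0.0895, 0.0985, 0],
    [-0.0895, 0.0985, 0],
    [-0.0895, 0.0985, 0]
  ],
  "twist": [
    [0, 0, 0.0192],
    [0, 0, 0.0192],
    [0, 0, 0.0192],
    [0, 0, 0.0192],
    [0, 0, 0.0192]
  ],
  "hand": [-1, -1, -1, -1, -1]
}}

```text
time: 22.78
ee_pos: [0.6045, -0.2118, 0.1919]
eef_rot: [[-0.056, 0.998, -0.0], [0.998, 0.056, -0.0], [-0.0, -0.0, -1.0]]
contact_force: [-0.7, 0.1, -0.5]
width: 0.0406
```

Request:
{"method": "move_arm", "body": {
  "xyz": [
    [0, 0, 0],
    [0, 0, 0],
    [0, 0, 0],
    [0, 0, 0],
    [0, 0, 0]
  ],
  "twist": [
    [0, 0, 0],
    [0, 0, 0],
    [0, 0, 0],
    [0, 0, 0],
    [0, 0, 0]
  ],
  "hand": [-1, -1, -1, -1, -1]
}}

```text
time: 23.2
ee_pos: [0.6042, -0.2114, 0.1925]
eef_rot: [[-0.057, 0.998, 0.001], [0.998, 0.057, -0.0], [-0.0, 0.0, -1.0]]
contact_force: [0.7, 0.3, -0.6]
width: 0.0408
```

```bash
python3 plan.py "603.7 -211 90 3.3 -1"
```

```text
t 23.2 p [ 604.2 -211.4  192.5] jaw 3.2 w 40.8 F [ 0.7  0.3 -0.6] j [-30.  21.  84.  -0.  75. -33.]
603.70 -211.00 90.00 3.30 -1.00 rows 2.5 xyz [0.0006, -0.0006, 0.1282] twist [0.0002, 0.0001, -0.0003]
```

Request:
{"method": "move_arm", "body": {
  "xyz": [
    [0, 0, 0.035],
    [0, 0, 0.075],
    [0.0006, -0.0006, 0.11],
    [0.0006, -0.0006, 0.128],
    [0.0006, -0.0006, 0.128]
  ],
  "twist": [
    [0, 0, 0],
    [0, 0, 0],
    [0, 0, 0],
    [0, 0, 0],
    [0, 0, 0]
  ],
  "hand": [-1, -1, -1, -1, -1]
}}

```text
time: 23.62
ee_pos: [0.6009, -0.2094, 0.0859]
eef_rot: [[-0.057, 0.998, -0.006], [0.998, 0.057, 0.004], [0.004, -0.006, -1.0]]
contact_force: [-0.5, 0.7, -1.4]
width: 0.041
```

Request:
{"method": "move_arm", "body": {
  "xyz": [
    [0, 0, 0],
    [0, 0, 0],
    [0, 0, 0],
    [0, 0, 0],
    [0, 0, 0]
  ],
  "twist": [
    [0, 0, 0],
    [0, 0, 0],
    [0, 0, 0],
    [0, 0, 0],
    [0, 0, 0]
  ],
  "hand": [-1, -1, -1, -1, -1]
}}

```text
time: 24.03
ee_pos: [0.6018, -0.2099, 0.0874]
eef_rot: [[-0.057, 0.998, -0.004], [0.998, 0.057, 0.002], [0.003, -0.004, -1.0]]
contact_force: [0.7, 0.6, -1.5]
width: 0.0407
```

```bash
python3 plan.py "603.7 -211 79 3.3 -1"
```

```text
t 24.03 p [ 601.8 -209.9   87.4] jaw 3.2 w 40.7 F [ 0.7  0.6 -1.5] j [-30.  28.  88.  -0.  65. -33.]
603.70 -211.00 79.00 3.30 -1.00 rows 0.2 xyz [-0.0016, 0.0023, 0.0105] twist [-0.0013, -0.0008, -0.0003]
```

Request:
{"method": "move_arm", "body": {
  "xyz": [
    [-0.0016, 0.0023, 0.005],
    [-0.0016, 0.0023, 0.0105],
    [-0.0016, 0.0023, 0.0105],
    [-0.0016, 0.0023, 0.0105],
    [-0.0016, 0.0023, 0.0105]
  ],
  "twist": [
    [-0.0013, -0.0008, 0],
    [-0.0013, -0.0008, 0],
    [-0.0013, -0.0008, 0],
    [-0.0013, -0.0008, 0],
    [-0.0013, -0.0008, 0]
  ],
  "hand": [-1, -1, -1, -1, -1]
}}

```text
time: 24.45
ee_pos: [0.6035, -0.211, 0.0788]
eef_rot: [[-0.057, 0.998, -0.0], [0.998, 0.057, 0.0], [0.0, -0.0, -1.0]]
contact_force: [0.9, -0.1, -0.6]
width: 0.0406
```

```bash
python3 plan.py "603.7 -211 79 3.3 -1"
```

```text
t 24.45 p [ 603.5 -211.    78.8] jaw 3.2 w 40.6 F [ 0.9 -0.1 -0.6] j [-30.  28.  88.   0.  64. -33.]
603.70 -211.00 79.00 3.30 -1.00 rows 0.0 xyz [-0.0001, 0.0002, -0.0002] twist [-0.0001, -0.0001, -0.0003]
```

Request:
{"method": "move_arm", "body": {
  "xyz": [
    [0, 0, 0],
    [0, 0, 0],
    [0, 0, 0],
    [0, 0, 0],
    [0, 0, 0]
  ],
  "twist": [
    [0, 0, 0],
    [0, 0, 0],
    [0, 0, 0],
    [0, 0, 0],
    [0, 0, 0]
  ],
  "hand": [0.4, 0.4, 0.4, 0.4, 0.4]
}}

```text
time: 24.87
ee_pos: [0.6035, -0.2109, 0.0788]
eef_rot: [[-0.057, 0.998, -0.0], [0.998, 0.057, 0.0], [0.0, -0.0, -1.0]]
contact_force: [1.5, 0.5, -0.5]
width: 0.06
```

Request:
{"method": "move_arm", "body": {
  "xyz": [
    [0, 0, -0.02],
    [0, 0, -0.05],
    [0, 0, -0.09],
    [0, 0, -0.13],
    [0, 0, -0.13]
  ],
  "twist": [
    [0, 0, 0],
    [0, 0, 0],
    [0, 0, 0],
    [0, 0, 0],
    [0, 0, 0]
  ],
  "hand": [0.4, 0.4, 0.4, 0.4, 0.4]
}}

```text
time: 25.28
ee_pos: [0.6072, -0.2129, 0.1912]
eef_rot: [[-0.057, 0.998, 0.011], [0.998, 0.057, -0.006], [-0.007, 0.011, -1.0]]
contact_force: [1.1, 0.3, 2.4]
width: 0.0595
```

```bash
python3 plan.py "422 332 190 11.4 1" "422 332 90 11.4 1"
```

```text
t 25.28 p [ 607.2 -212.9  191.2] jaw 3.3 w 59.5 F [1.1 0.3 2.4] j [-30.  21.  84.   0.  74. -33.]
560.93 -76.71 190.92 5.29 1.00 rows 3.5 xyz [0.1733, -0.0481, -0.0014] twist [0.0034, 0.0023, -0.0113]
514.62 59.53 190.61 7.33 1.00 rows 3.5 xyz [0.1749, -0.0419, 0.0004] twist [0.0, 0.0, -0.0113]
468.31 195.76 190.31 9.36 1.00 rows 3.5 xyz [0.1763, -0.0357, 0.0004] twist [0.0, 0.0, -0.0113]
422.00 332.00 190.00 11.40 1.00 rows 3.5 xyz [0.1774, -0.0294, 0.0004] twist [0.0, 0.0, -0.0113]
422.00 332.00 90.00 11.40 1.00 rows 2.4 xyz [0.0, 0.0, 0.125] twist [0.0, 0.0, 0.0]
```

```bash
cat > winch.py <<'E'
import sys
from h import *
def sub(x,y,a,z,dx,dy,l,w,h,z0=0):
    c,s=np.cos(a),np.sin(a); return box(x+c*dx-s*dy,y+s*dx+c*dy,a,(l,w,h),z+z0)
def wfit(x,y,z,a0,cams):
    K={}
    for c in cams:
        for r in arm.silhouettes(c,'winch'):
            v,u=np.nonzero(r['pixels'])
            if np.hypot(*(np.array([u.mean(),v.mean()])-proj(c,[[x,y,z+.015]])[0]))<15:
                K[c]=cv2.resize(cv2.morphologyEx(r['pixels'].astype(np.uint8),cv2.MORPH_CLOSE,np.ones((5,5))),None,fx=S,fy=S,interpolation=cv2.INTER_NEAREST); break
    if not K: return None
    def cost(p):
        t=0; X,Y,A=p[0]/1e3,p[1]/1e3,np.radians(p[2])
        for c in K:
            m=0
            for b in((0,0,40,40,5),(0,.017,34,6,32),(0,-.017,34,6,32),(0,0,18,30,25)): m=m|hullmask(proj(c,sub(X,Y,A,z,*b)))
            t+=1-(m&K[c]).sum()/(m|K[c]).sum()
        return t/len(K)
    x*=1e3;y*=1e3
    r=minimize(cost,[x,y,a0],method='Nelder-Mead',options=dict(initial_simplex=[[x,y,a0],[x+5,y,a0],[x,y+5,a0],[x,y,a0+8]],xatol=.05,fatol=1e-4,maxiter=100))
    return r.x.round(2),round(r.fun,3)
if __name__=='__main__':
    x,y,z,a=map(float,sys.argv[1:5])
    for c in('top','side'): arm.capture(c); print(c,wfit(x/1e3,y/1e3,z/1e3,a,(c,)))
E
python3 winch.py 423 335 0 101
```

```text
top (array([423.37, 335.11, 100.52]), np.float64(0.08))
side (array([422.5 , 335.82, 102.75]), np.float64(0.078))
```

Request:
{"method": "move_arm", "body": {
  "xyz": [
    [0.173, -0.048, -0.001],
    [0.173, -0.048, -0.001],
    [0.173, -0.048, -0.001],
    [0.173, -0.048, -0.001],
    [0.173, -0.048, -0.001]
  ],
  "twist": [
    [0.003, 0.002, -0.011],
    [0.003, 0.002, -0.011],
    [0.003, 0.002, -0.011],
    [0.003, 0.002, -0.011],
    [0.003, 0.002, -0.011]
  ],
  "hand": [0.4, 1, 1, 1, 1]
}}

```text
time: 25.9
ee_pos: [0.5541, -0.0702, 0.1802]
eef_rot: [[-0.095, 0.995, -0.017], [0.995, 0.095, 0.01], [0.011, -0.016, -1.0]]
contact_force: [0.7, 0.5, 0.4]
width: 0.0851
```

Request:
{"method": "move_arm", "body": {
  "xyz": [
    [0.175, -0.042, 0],
    [0.175, -0.042, 0],
    [0.175, -0.042, 0],
    [0.175, -0.042, 0],
    [0.175, -0.042, 0]
  ],
  "twist": [
    [0, 0, -0.011],
    [0, 0, -0.011],
    [0, 0, -0.011],
    [0, 0, -0.011],
    [0, 0, -0.011]
  ],
  "hand": [1, 1, 1, 1, 1]
}}

```text
time: 26.32
ee_pos: [0.505, 0.0693, 0.1806]
eef_rot: [[-0.133, 0.991, -0.021], [0.991, 0.133, 0.011], [0.014, -0.02, -1.0]]
contact_force: [0.1, 0.2, 0.3]
width: 0.0853
```

Request:
{"method": "move_arm", "body": {
  "xyz": [
    [0.176, -0.036, 0],
    [0.176, -0.036, 0],
    [0.176, -0.036, 0],
    [0.176, -0.036, 0],
    [0.176, -0.036, 0]
  ],
  "twist": [
    [0, 0, -0.011],
    [0, 0, -0.011],
    [0, 0, -0.011],
    [0, 0, -0.011],
    [0, 0, -0.011]
  ],
  "hand": [1, 1, 1, 1, 1]
}}

```text
time: 26.73
ee_pos: [0.4562, 0.2074, 0.182]
eef_rot: [[-0.171, 0.985, -0.024], [0.985, 0.171, 0.012], [0.016, -0.021, -1.0]]
contact_force: [-0.3, -0.4, 0.5]
width: 0.0853
```

```bash
python3 look.py hatch 603.7 -211 56 h1 93; python3 plan.py "422 334 190 11.4 1"
```

```text
hatch (array([ 604.66, -212.59,   93.15]), np.float64(0.066), ['top'])
hatch (array([ 600.22, -225.92,  112.31]), np.float64(0.899), ['side'])
hatch (array([ 604.77, -212.68,   93.15]), np.float64(0.49), ['top', 'side'])
t 27.03 p [458.4 203.6 182.9] jaw 9.5 w 85.3 F [-0.5 -0.8  0.3] j [ 10.   2. 107.   1.  72.  -0.]
422.00 334.00 190.00 11.40 1.00 rows 3.3 xyz [0.1684, -0.0181, -0.0061] twist [-0.0061, -0.0047, -0.0105]
```

View pics/h1.png

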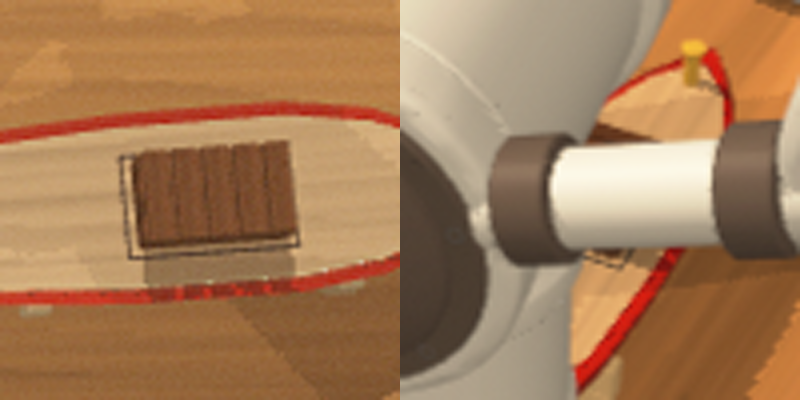

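In the top view the hatch matches the rectangle within 0.5 mm; the arm blocks the side view. Now for the winch, fitted at (423, 335.4) with jaw angle 11.5°.

Request:
{"method": "move_arm", "body": {
  "xyz": [
    [0.168, -0.017, -0.006],
    [0.168, -0.017, -0.006],
    [0.168, -0.017, -0.006],
    [0.168, -0.017, -0.006],
    [0.168, -0.017, -0.006]
  ],
  "twist": [
    [-0.006, -0.005, -0.011],
    [-0.006, -0.005, -0.011],
    [-0.006, -0.005, -0.011],
    [-0.006, -0.005, -0.011],
    [-0.006, -0.005, -0.011]
  ],
  "hand": [1, 1, 1, 1, 1]
}}

```text
time: 27.45
ee_pos: [0.4228, 0.3352, 0.19]
eef_rot: [[-0.202, 0.979, 0.0], [0.979, 0.202, -0.001], [-0.001, 0.0, -1.0]]
contact_force: [0.2, -0.1, -0.5]
width: 0.0853
```

Request:
{"method": "move_arm", "body": {
  "xyz": [
    [0, 0, 0],
    [0, 0, 0],
    [0, 0, 0],
    [0, 0, 0],
    [0, 0, 0]
  ],
  "twist": [
    [0, 0, 0],
    [0, 0, 0],
    [0, 0, 0],
    [0, 0, 0],
    [0, 0, 0]
  ],
  "hand": [1, 1, 1, 1, 1]
}}

```text
time: 27.87
ee_pos: [0.4232, 0.3343, 0.1899]
eef_rot: [[-0.2, 0.98, 0.0], [0.98, 0.2, -0.001], [-0.001, -0.0, -1.0]]
contact_force: [0.5, 0.5, -0.3]
width: 0.0856
```

```bash
python3 plan.py "423 335.4 60 11.5 1"
```

```text
t 27.87 p [423.2 334.3 189.9] jaw 11.6 w 85.6 F [ 0.5  0.5 -0.3] j [ 25.   7. 101.  -0.  72.  14.]
423.00 335.40 60.00 11.50 1.00 rows 3.1 xyz [0.0016, 0.0001, 0.1624] twist [-0.0, 0.0003, 0.0003]
```

Request:
{"method": "move_arm", "body": {
  "xyz": [
    [0.0016, 0, 0.04],
    [0.0016, 0, 0.08],
    [0.0016, 0, 0.12],
    [0.0016, 0, 0.15],
    [0.0016, 0, 0.1624]
  ],
  "twist": [
    [0, 0, 0],
    [0, 0, 0],
    [0, 0, 0],
    [0, 0, 0],
    [0, 0, 0]
  ],
  "hand": [1, 1, 1, 1, 1]
}}

```text
time: 28.28
ee_pos: [0.4206, 0.3336, 0.0562]
eef_rot: [[-0.199, 0.98, -0.006], [0.98, 0.199, -0.004], [-0.003, -0.007, -1.0]]
contact_force: [-0.1, 0.3, -1.0]
width: 0.0856
```

Request:
{"method": "move_arm", "body": {
  "xyz": [
    [0, 0, 0],
    [0, 0, 0],
    [0, 0, 0],
    [0, 0, 0],
    [0, 0, 0]
  ],
  "twist": [
    [0, 0, 0],
    [0, 0, 0],
    [0, 0, 0],
    [0, 0, 0],
    [0, 0, 0]
  ],
  "hand": [1, 1, 1, 1, 1]
}}

```text
time: 28.7
ee_pos: [0.4219, 0.3343, 0.0579]
eef_rot: [[-0.2, 0.98, -0.003], [0.98, 0.199, -0.002], [-0.002, -0.003, -1.0]]
contact_force: [1.0, -0.1, -0.8]
width: 0.0849
```

```bash
python3 plan.py "423 335.4 26 11.5 1"
```

```text
t 28.7 p [421.9 334.3  57.9] jaw 11.5 w 84.9 F [ 1.  -0.1 -0.8] j [ 26.  17. 105.  -0.  57.  14.]
423.00 335.40 26.00 11.50 1.00 rows 0.8 xyz [0.0012, 0.0018, 0.0399] twist [-0.001, 0.0006, 0.0]
```

Request:
{"method": "move_arm", "body": {
  "xyz": [
    [0.0012, 0.0018, 0.015],
    [0.0012, 0.0018, 0.03],
    [0.0012, 0.0018, 0.0399],
    [0.0012, 0.0018, 0.0399],
    [0.0012, 0.0018, 0.0399]
  ],
  "twist": [
    [-0.001, 0.0006, 0],
    [-0.001, 0.0006, 0],
    [-0.001, 0.0006, 0],
    [-0.001, 0.0006, 0],
    [-0.001, 0.0006, 0]
  ],
  "hand": [1, 1, 1, 1, 1]
}}

```text
time: 29.12
ee_pos: [0.4223, 0.3351, 0.0253]
eef_rot: [[-0.2, 0.98, -0.002], [0.98, 0.2, -0.001], [-0.0, -0.002, -1.0]]
contact_force: [0.4, 0.2, 0.3]
width: 0.0855
```

Request:
{"method": "move_arm", "body": {
  "xyz": [
    [0, 0, 0],
    [0, 0, 0],
    [0, 0, 0],
    [0, 0, 0],
    [0, 0, 0]
  ],
  "twist": [
    [0, 0, 0],
    [0, 0, 0],
    [0, 0, 0],
    [0, 0, 0],
    [0, 0, 0]
  ],
  "hand": [-1, -1, -1, -1, -1]
}}

```text
time: 29.53
ee_pos: [0.4228, 0.3354, 0.0259]
eef_rot: [[-0.2, 0.98, -0.001], [0.98, 0.2, -0.0], [-0.0, -0.001, -1.0]]
contact_force: [0.8, 0.0, -0.7]
width: 0.0388
```

Request:
{"method": "move_arm", "body": {
  "xyz": [
    [0, 0, 0],
    [0, 0, 0],
    [0, 0, 0],
    [0, 0, 0],
    [0, 0, 0]
  ],
  "twist": [
    [0, 0, 0],
    [0, 0, 0],
    [0, 0, 0],
    [0, 0, 0],
    [0, 0, 0]
  ],
  "hand": [-1, -1, -1, -1, -1]
}}

```text
time: 29.95
ee_pos: [0.4228, 0.3354, 0.0259]
eef_rot: [[-0.2, 0.98, -0.001], [0.98, 0.2, -0.0], [-0.0, -0.001, -1.0]]
contact_force: [-1.1, 0.7, 0.5]
width: 0.039
```

```bash
python3 plan.py "423 335.4 200 11.5 -1" "607.8 -282.6 200 3.3 -1"
```

```text
t 29.95 p [422.8 335.4  25.9] jaw 11.5 w 39.0 F [-1.1  0.7  0.5] j [ 26.  21. 106.   0.  54.  14.]
423.00 335.40 200.00 11.50 -1.00 rows 4.2 xyz [-0.0, 0.0001, -0.2176] twist [-0.0002, 0.0, 0.0]
469.20 180.90 200.00 9.45 -1.00 rows 3.9 xyz [-0.2008, 0.0181, 0.0] twist [0.0, 0.0, 0.0114]
515.40 26.40 200.00 7.40 -1.00 rows 3.9 xyz [-0.2, 0.0253, 0.0] twist [0.0, 0.0, 0.0114]
561.60 -128.10 200.00 5.35 -1.00 rows 3.9 xyz [-0.199, 0.0324, 0.0] twist [0.0, 0.0, 0.0114]
607.80 -282.60 200.00 3.30 -1.00 rows 3.9 xyz [-0.1977, 0.0395, 0.0] twist [0.0, 0.0, 0.0114]
```

Request:
{"method": "move_arm", "body": {
  "xyz": [
    [0, 0, -0.03],
    [0, 0, -0.08],
    [0, 0, -0.13],
    [0, 0, -0.18],
    [0, 0, -0.218]
  ],
  "twist": [
    [0, 0, 0],
    [0, 0, 0],
    [0, 0, 0],
    [0, 0, 0],
    [0, 0, 0]
  ],
  "hand": [-1, -1, -1, -1, -1]
}}

```text
time: 30.37
ee_pos: [0.4235, 0.3357, 0.2037]
eef_rot: [[-0.2, 0.98, 0.002], [0.98, 0.2, 0.001], [0.001, 0.002, -1.0]]
contact_force: [1.4, -0.5, -1.5]
width: 0.0392
```

Request:
{"method": "move_arm", "body": {
  "xyz": [
    [-0.05, 0.0045, 0],
    [-0.1, 0.009, 0],
    [-0.15, 0.0135, 0],
    [-0.2, 0.018, 0],
    [-0.2, 0.018, 0]
  ],
  "twist": [
    [0, 0, 0.011],
    [0, 0, 0.011],
    [0, 0, 0.011],
    [0, 0, 0.011],
    [0, 0, 0.011]
  ],
  "hand": [-1, -1, -1, -1, -1]
}}

```text
time: 30.78
ee_pos: [0.4713, 0.1761, 0.2037]
eef_rot: [[-0.159, 0.987, 0.003], [0.987, 0.159, -0.002], [-0.002, 0.003, -1.0]]
contact_force: [-0.0, 0.8, -1.7]
width: 0.0387
```

Request:
{"method": "move_arm", "body": {
  "xyz": [
    [-0.05, 0.006, 0],
    [-0.1, 0.0125, 0],
    [-0.15, 0.019, 0],
    [-0.2, 0.025, 0],
    [-0.2, 0.025, 0]
  ],
  "twist": [
    [0, 0, 0.011],
    [0, 0, 0.011],
    [0, 0, 0.011],
    [0, 0, 0.011],
    [0, 0, 0.011]
  ],
  "hand": [-1, -1, -1, -1, -1]
}}

```text
time: 31.2
ee_pos: [0.5181, 0.0154, 0.2042]
eef_rot: [[-0.119, 0.993, 0.004], [0.993, 0.119, -0.005], [-0.006, 0.004, -1.0]]
contact_force: [-0.4, -0.0, -1.3]
width: 0.0389
```

Request:
{"method": "move_arm", "body": {
  "xyz": [
    [-0.05, 0.008, 0],
    [-0.1, 0.016, 0],
    [-0.15, 0.024, 0],
    [-0.199, 0.032, 0],
    [-0.199, 0.032, 0]
  ],
  "twist": [
    [0, 0, 0.011],
    [0, 0, 0.011],
    [0, 0, 0.011],
    [0, 0, 0.011],
    [0, 0, 0.011]
  ],
  "hand": [-1, -1, -1, -1, -1]
}}

```text
time: 31.62
ee_pos: [0.5637, -0.1458, 0.2052]
eef_rot: [[-0.079, 0.997, 0.006], [0.997, 0.079, -0.008], [-0.009, 0.005, -1.0]]
contact_force: [-0.1, 0.8, -0.3]
width: 0.0388
```

```bash
python3 plan.py "607.8 -282.6 190 3.3 -1" "607.8 -282.6 110 3.3 -1"
```

```text
t 31.62 p [ 563.7 -145.8  205.2] jaw 4.5 w 38.8 F [-0.1  0.8 -0.3] j [-26.  12.  93.  -0.  74. -31.]
607.80 -282.60 190.00 3.30 -1.00 rows 3.5 xyz [-0.1747, 0.0413, 0.0208] twist [0.0017, 0.0028, 0.0069]
607.80 -282.60 110.00 3.30 -1.00 rows 1.9 xyz [0.0, 0.0, 0.1] twist [0.0, 0.0, 0.0]
```

Request:
{"method": "move_arm", "body": {
  "xyz": [
    [-0.045, 0.01, 0.005],
    [-0.09, 0.02, 0.01],
    [-0.135, 0.03, 0.015],
    [-0.1747, 0.0413, 0.0208],
    [-0.1747, 0.0413, 0.0208]
  ],
  "twist": [
    [0.0017, 0.003, 0.007],
    [0.0017, 0.003, 0.007],
    [0.0017, 0.003, 0.007],
    [0.0017, 0.003, 0.007],
    [0.0017, 0.003, 0.007]
  ],
  "hand": [-1, -1, -1, -1, -1]
}}

```text
time: 32.03
ee_pos: [0.6079, -0.2873, 0.1876]
eef_rot: [[-0.053, 0.999, -0.001], [0.999, 0.053, -0.001], [-0.0, -0.001, -1.0]]
contact_force: [0.3, 0.6, -0.8]
width: 0.0393
```

Request:
{"method": "move_arm", "body": {
  "xyz": [
    [0, 0, 0],
    [0, 0, 0],
    [0, 0, 0],
    [0, 0, 0],
    [0, 0, 0]
  ],
  "twist": [
    [0, 0, 0],
    [0, 0, 0],
    [0, 0, 0],
    [0, 0, 0],
    [0, 0, 0]
  ],
  "hand": [-1, -1, -1, -1, -1]
}}

```text
time: 32.45
ee_pos: [0.6081, -0.2862, 0.1881]
eef_rot: [[-0.054, 0.999, -0.001], [0.999, 0.054, -0.001], [-0.001, -0.001, -1.0]]
contact_force: [-0.0, 0.7, -1.3]
width: 0.0392
```

```bash
python3 plan.py "607.8 -282.6 93 3.3 -1"
python3 - <<'E'
from h import *
o=[]
for c,r in(('top',(605,-212.5,-86.75)),('side',(602.4,-209.5,-86.7))):
    a=np.radians(r[2]); d=np.array([np.cos(a),np.sin(a)]); q=np.array(r[:2])+115*d
    im=cv2.imread(f'pics/{c}0.png'); u0,v0=proj(c,[[*(q/1e3),.067]])[0].astype(int)-20
    k=cv2.resize(im[v0:v0+40,u0:u0+40],None,fx=10,fy=10,interpolation=cv2.INTER_CUBIC)
    t=np.linspace(0,6.3,40)
    for z in(.056,.079):
        P=proj(c,np.c_[(q[0]+6.5*np.cos(t))/1e3,(q[1]+6.5*np.sin(t))/1e3,0*t+z]); cv2.polylines(k,[((P+.5-[u0,v0])*10).astype(np.int32)],1,(255,255,0),1)
    o.append(k)
cv2.imwrite('pics/post.png',np.hstack(o))
E
```

```text
t 32.45 p [ 608.1 -286.2  188.1] jaw 3.1 w 39.2 F [-0.   0.7 -1.3] j [-35.  26.  78.  -0.  76. -39.]
607.80 -282.60 93.00 3.30 -1.00 rows 2.3 xyz [0.0046, 0.0, 0.1188] twist [-0.0004, 0.0002, -0.0012]
```

View pics/post.png

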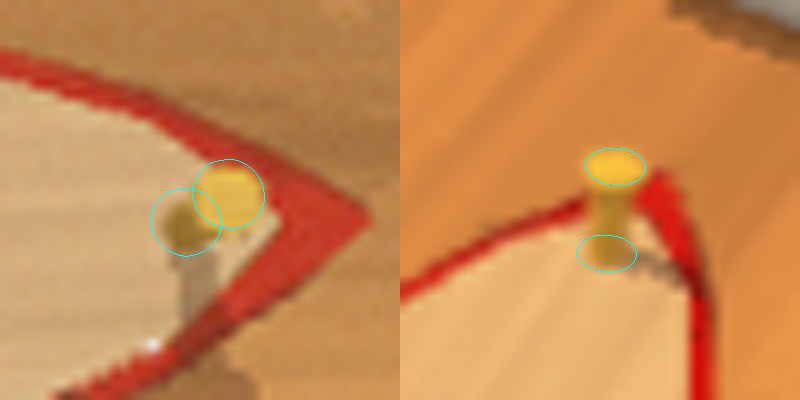

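The predicted post position (cyan) agrees with both pictures to about 0.5 mm, so the winch target stands. I'll lower it.

Request:
{"method": "move_arm", "body": {
  "xyz": [
    [0.0046, 0, 0.03],
    [0.0046, 0, 0.065],
    [0.0046, 0, 0.1],
    [0.0046, 0, 0.117],
    [0.0046, 0, 0.117]
  ],
  "twist": [
    [0, 0, -0.001],
    [0, 0, -0.001],
    [0, 0, -0.001],
    [0, 0, -0.001],
    [0, 0, -0.001]
  ],
  "hand": [-1, -1, -1, -1, -1]
}}

```text
time: 32.87
ee_pos: [0.6053, -0.2803, 0.0902]
eef_rot: [[-0.058, 0.998, -0.008], [0.998, 0.058, 0.004], [0.004, -0.007, -1.0]]
contact_force: [0.8, 0.1, -1.3]
width: 0.0387
```

Request:
{"method": "move_arm", "body": {
  "xyz": [
    [0, 0, 0],
    [0, 0, 0],
    [0, 0, 0],
    [0, 0, 0],
    [0, 0, 0]
  ],
  "twist": [
    [0, 0, 0],
    [0, 0, 0],
    [0, 0, 0],
    [0, 0, 0],
    [0, 0, 0]
  ],
  "hand": [-1, -1, -1, -1, -1]
}}

```text
time: 33.28
ee_pos: [0.6061, -0.2809, 0.0918]
eef_rot: [[-0.058, 0.998, -0.006], [0.998, 0.058, 0.002], [0.003, -0.005, -1.0]]
contact_force: [0.3, 0.1, -2.3]
width: 0.0391
```

```bash
python3 look.py winch 607.8 -282.6 64 n1 93; python3 plan.py "607.8 -282.6 82.2 3.3 -1"
```

```text
winch None
winch (array([ 606.96, -275.67,  110.75]), np.float64(0.186), ['side'])
winch (array([ 606.96, -275.67,  110.75]), np.float64(0.186), ['side'])
t 33.58 p [ 605.4 -280.4   90.3] jaw 3.3 w 39.2 F [ 0.3 -0.6 -0.7] j [-35.  31.  82.  -0.  67. -38.]
607.80 -282.60 82.20 3.30 -1.00 rows 0.2 xyz [-0.003, 0.0029, 0.0101] twist [-0.0023, -0.0014, -0.0]
```

View pics/n1.png

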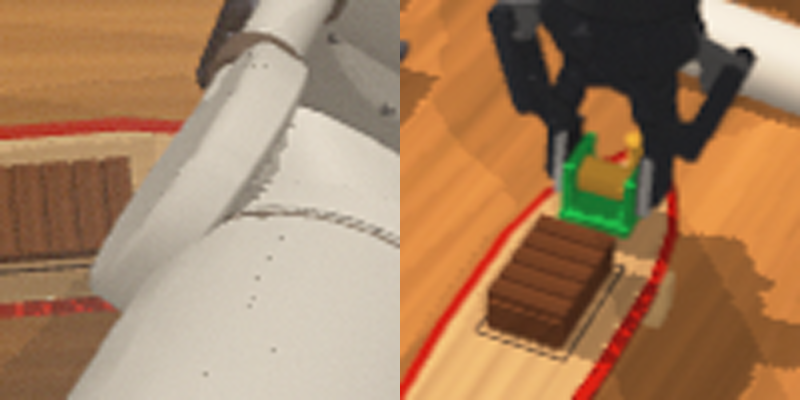

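The winch is upright between hatch and post with the drum across the boat. I'll set it down.

Request:
{"method": "move_arm", "body": {
  "xyz": [
    [-0.003, 0.003, 0.005],
    [-0.003, 0.003, 0.01],
    [-0.003, 0.003, 0.01],
    [-0.003, 0.003, 0.01],
    [-0.003, 0.003, 0.01]
  ],
  "twist": [
    [-0.0023, -0.0014, 0],
    [-0.0023, -0.0014, 0],
    [-0.0023, -0.0014, 0],
    [-0.0023, -0.0014, 0],
    [-0.0023, -0.0014, 0]
  ],
  "hand": [-1, -1, -1, -1, -1]
}}

```text
time: 34.0
ee_pos: [0.6077, -0.2826, 0.082]
eef_rot: [[-0.057, 0.998, -0.0], [0.998, 0.057, 0.0], [0.0, -0.0, -1.0]]
contact_force: [-1.3, -0.4, 0.3]
width: 0.0388
```

```bash
python3 plan.py "607.8 -282.6 81.9 3.3 -1"
```

```text
t 34.0 p [ 607.7 -282.6   82. ] jaw 3.3 w 38.8 F [-1.3 -0.4  0.3] j [-35.  32.  82.  -0.  66. -39.]
607.80 -282.60 81.90 3.30 -1.00 rows 0.0 xyz [-0.0001, 0.0001, 0.0001] twist [-0.0001, -0.0001, -0.0]
```

Request:
{"method": "move_arm", "body": {
  "xyz": [
    [0, 0, 0],
    [0, 0, 0],
    [0, 0, 0],
    [0, 0, 0],
    [0, 0, 0]
  ],
  "twist": [
    [0, 0, 0],
    [0, 0, 0],
    [0, 0, 0],
    [0, 0, 0],
    [0, 0, 0]
  ],
  "hand": [0.3, 0.3, 0.3, 0.3, 0.3]
}}

```text
time: 34.42
ee_pos: [0.6077, -0.2825, 0.082]
eef_rot: [[-0.058, 0.998, -0.0], [0.998, 0.058, 0.0], [0.0, -0.0, -1.0]]
contact_force: [-0.3, 0.1, -0.3]
width: 0.0555
```

Request:
{"method": "move_arm", "body": {
  "xyz": [
    [0, 0, -0.015],
    [0, 0, -0.05],
    [0, 0, -0.1],
    [0, 0, -0.15],
    [0, 0, -0.19]
  ],
  "twist": [
    [0, 0, 0],
    [0, 0, 0],
    [0, 0, 0],
    [0, 0, 0],
    [0, 0, 0]
  ],
  "hand": [0.3, 0.3, 0.3, 0.3, 0.3]
}}

```text
time: 34.83
ee_pos: [0.6083, -0.2828, 0.2387]
eef_rot: [[-0.058, 0.998, 0.003], [0.998, 0.058, -0.002], [-0.002, 0.003, -1.0]]
contact_force: [1.9, -0.2, 0.9]
width: 0.0556
```

Request:
{"method": "move_arm", "body": {
  "xyz": [
    [0.03, -0.04, 0],
    [0.06, -0.08, 0],
    [0.09, -0.12, 0],
    [0.12, -0.16, 0],
    [0.12, -0.16, 0]
  ],
  "twist": [
    [0, 0, 0],
    [0, 0, 0],
    [0, 0, 0],
    [0, 0, 0],
    [0, 0, 0]
  ],
  "hand": [0.3, 0.3, 0.3, 0.3, 0.3]
}}

```text
time: 35.25
ee_pos: [0.4685, -0.1889, 0.2355]
eef_rot: [[-0.059, 0.998, -0.005], [0.998, 0.059, 0.004], [0.004, -0.005, -1.0]]
contact_force: [-0.4, -0.3, -1.0]
width: 0.0556
```

Request:
{"method": "move_arm", "body": {
  "xyz": [
    [0.03, -0.04, 0],
    [0.06, -0.08, 0],
    [0.09, -0.12, 0],
    [0.12, -0.15, 0],
    [0.12, -0.15, 0]
  ],
  "twist": [
    [0, 0, 0],
    [0, 0, 0],
    [0, 0, 0],
    [0, 0, 0],
    [0, 0, 0]
  ],
  "hand": [0.3, 0.3, 0.3, 0.3, 0.3]
}}

```text
time: 35.67
ee_pos: [0.3391, -0.0965, 0.2361]
eef_rot: [[-0.06, 0.998, -0.006], [0.998, 0.06, 0.004], [0.005, -0.005, -1.0]]
contact_force: [0.7, -1.0, -0.7]
width: 0.0551
```

```bash
python3 look.py hatch 603.7 -211 56 f1 93;  python3 look.py cabin 627 215.5 56 f3 99; python3 winch.py 607.8 -282.6 56 93; python3 plan.py
python3 - <<'E'
import cv2,numpy as np
a=cv2.imread('pics/full_top_f1.png')[120:320,130:550]; b=cv2.imread('pics/full_side_f1.png')[90:400,130:460]
cv2.imwrite('pics/fin.png',np.vstack([cv2.resize(a,(630,300)),cv2.resize(b,(319,300)) if 0 else cv2.copyMakeBorder(cv2.resize(b,(319,300)),0,0,0,311,0)]))
E
```

```text
hatch (array([ 604.48, -211.15,   92.84]), np.float64(0.064), ['top'])
hatch (array([ 601.65, -208.86,   93.53]), np.float64(0.052), ['side'])
hatch (array([ 603.04, -210.1 ,   93.39]), np.float64(0.086), ['top', 'side'])
cabin (array([627.1 , 214.92,  99.2 ]), np.float64(0.581), ['top'])
cabin (array([624.73, 217.05,  98.63]), np.float64(0.499), ['side'])
cabin (array([626.04, 215.77, 100.52]), np.float64(0.549), ['top', 'side'])
top (array([ 608.63, -283.4 ,   94.16]), np.float64(0.1))
side None
t 36.47 p [ 343.  -100.2  236.4] jaw 3.4 w 55.5 F [-0.4 -0.1 -0.2] j [-36. -26. 124.   0.  82. -39.]
```

View pics/fin.png

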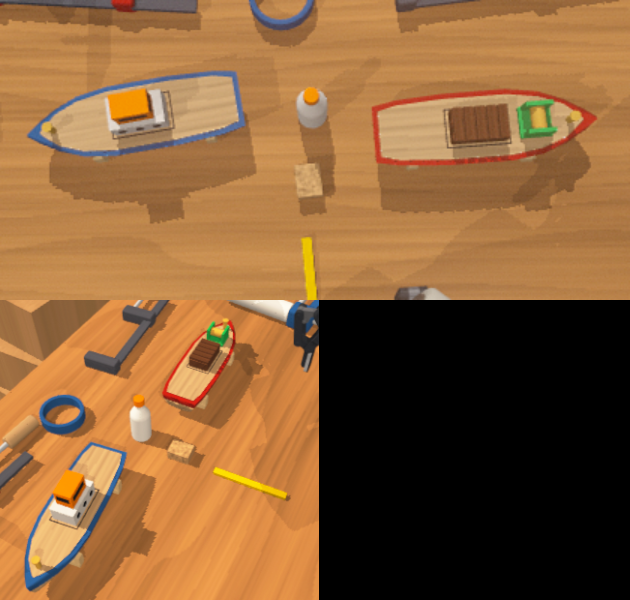

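All parts stand in place and the bottle is upright. One zoomed check of the gaps on the red deck, with the ideal outlines overlaid.

Run:
```python
from h import *
o=[]
for c,r in(('top',(605,-212.5,-86.75)),('side',(602.4,-209.5,-86.7))):
    a=np.radians(r[2]); d=np.array([np.cos(a),np.sin(a)]); im=cv2.imread(f'pics/full_{c}_f1.png')
    m=np.array(r[:2])+55*d; u0,v0=proj(c,[[*(m/1e3),.067]])[0].astype(int)-45; k=cv2.resize(im[v0:v0+90,u0:u0+90],(400,400),interpolation=cv2.INTER_CUBIC)
    for s,D_ in((0,(70,42,24)),(71.75,(40,40,.1)),(71.75,(34,40,32))):
        q=np.array(r[:2])+s*d; B=box(*(q/1e3),a,D_,.056)
        for z in (0,1):
            P=proj(c,B[[0+z,2+z,6+z,4+z]]); cv2.polylines(k,[((P+.5-[u0,v0])*400/90).astype(np.int32)],1,(255,255,0),1)
    o.append(k)
cv2.imwrite('pics/gap.png',np.hstack(o))
```

```text
(no output)
```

View pics/gap.png

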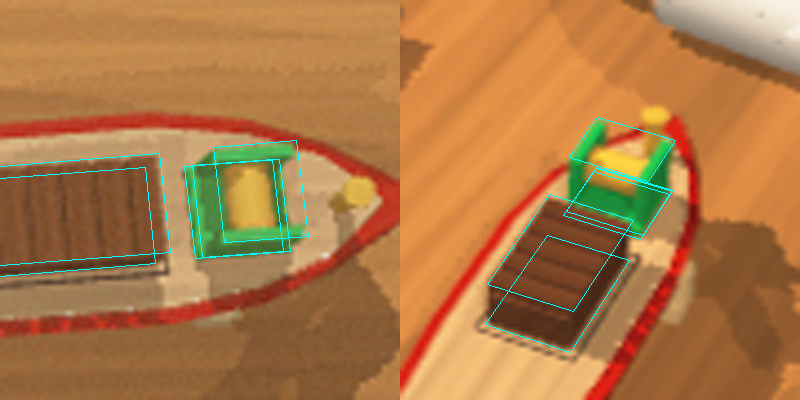

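The outlines agree closely, but the hatch may sit about 1.4 mm aft of its earlier fit. I'll compare the two pictures directly to see whether it moved.

Run:
```python
from h import *
A=cv2.imread('pics/full_top_h1.png',0).astype(np.float32);B=cv2.imread('pics/full_top_f1.png',0).astype(np.float32);Z=cv2.imread('pics/top0.png',0).astype(np.float32)
def t(I,J,u,v,w,h):
    r=cv2.matchTemplate(J[v-5:v+h+5,u-5:u+w+5],cv2.resize(I[v:v+h,u:u+w],None,fx=1,fy=1),5); 
    f=8; r=cv2.matchTemplate(cv2.resize(J[v-5:v+h+5,u-5:u+w+5],None,fx=f,fy=f,interpolation=2),cv2.resize(I[v:v+h,u:u+w],None,fx=f,fy=f,interpolation=2),5)
    _,m,_,l=cv2.minMaxLoc(r); return (np.array(l)/f-5).tolist(),round(m,3)
u,v=proj('top',[[.6037,-.211,.08]])[0].astype(int)
print('hatch',t(A,B,u-28,v-16,52,30)); print('stern',t(A,B,375,182,35,50)); print('stern0-f1',t(Z,B,375,182,35,50),'stern0-h1',t(Z,A,375,182,35,50))
print('bottle',t(Z,B,325,175,26,32))
arm.capture('top'); print(fit('hatch',.6037,-.211,.056,a0s=[93],cams=('top',)))
```

```text
hatch ([0.0, 0.0], 0.991)
stern ([0.0, 0.0], 0.98)
stern0-f1 ([0.0, 0.0], 0.991) stern0-h1 ([0.0, 0.0], 0.968)
bottle ([0.0, 0.0], 0.979)
(array([ 603.89, -212.06,   94.65]), np.float64(0.087), ['top'])
```

The hatch did not move; the difference is fit noise. I'll hand the job in.

```bash
python3 -c "
from plant import arm
print(arm.job_done(), arm.state()['time'])"
```

```text
the job is handed in; nothing more can be done
the job is handed in; nothing more can be done
```

I set all four parts as asked, in the order cabin, wheelhouse, hatch, winch, and handed the job in at about 36.5 s of the 104 s allowed.

| Part | Last check |
|---|---|
| Cabin | Within about 1 mm and 0.5° of the blue rectangle, in both cameras |
| Wheelhouse | Within 1 mm of the cabin's centre, in both cameras |
| Hatch | Within about 1.5 mm of the red rectangle; repeated fits scattered by that much |
| Winch | Within about 1 mm of midway between hatch and post, drum across the boat |

- **Bottle and arm:** In the last top picture the glue bottle was standing where it started. The arm had moved clear.
- **Fits that disagreed:** One later hatch fit read about 1.4 mm aft. Matching the two pictures showed the hatch had not moved, so that was fit noise.
- **Checks that failed:** After the wheelhouse was on, the cabin's fits were poor because the wheelhouse covers it, so its figures are from before. The side camera's last winch fit found nothing. The winch figure therefore rests on the top fit and on the ideal outlines overlaid on both views.

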